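Turn a rack marker over and show it

ROBOT

A 6-joint arm with a two-finger parallel gripper is mounted at the origin on the work surface. World frame = base frame: x ahead of the robot, y to its left, z up, the work surface at z = 0. Lengths are in m, angles in rad, forces in N, time in s.
With the tool pointing down it reaches from about 0.35 to 0.975 m from the base axis. Payload 4.9 kg.
Tool frame: the origin (TCP) lies at the very end of the fingers, on their centre line; the grasp point (between the pads) lies 19 mm behind it; x points along the fingers, z is the direction in which the jaws open and shut, and the axes are right-handed (so a half turn about x gives the same grasp; the last joint's range is limited). The gripper opens to 85 mm and grips with 20 to 120 N. Pads are 22 mm wide; open, the fingers measure 114 mm over their backs; the gripper's body (76 mm by 85 mm) begins 54 mm behind the grasp point. The pads swing forward as they close: fully open they stand 13 mm farther back than shut.
Start: joints at [1.043, 0.053, 1.613, -0, 1.476, -0.119], TCP at [0.248, 0.573, 0.231] pointing down, gripper open.
Joint ranges: [-3.01, 3.01], [-1.01, 2.22], [0.06, 2.58], [-1.02, 4.17], [0.09, 2.62], [-3.14, 3.14]. Speed limits (rad/s): [2.57, 2.57, 3.14, 3.14, 3.14, 3.14].

INTERFACE

Orientations are given as a unit quaternion [w, x, y, z].
In Python, from plant import manip, vision, job gives the robot as it stands.
- The arm moves only by the tool servo_tool, never from a script. Its arguments are lists of equal length, an entry for each row: "twist": the turn, a rotation vector about the world's x, y, z in rad, a list of three; "xyz": the shift along the world's x, y, z in cm, a list of three; "fingers": the opening, from 0 (shut) to 1 (fully open). In form: {"twist": [[wx, wy, wz], ...], "xyz": [[x, y, z], ...], "fingers": [fingers, ...]}. A call has 1 to 8 rows; each row shifts and turns the commanded pose from where the row before left it; what a row does not reach is not made up. A row lasts 1/8 s, in which the tool goes at most 62.5 mm and 10.7 degrees, less where a joint would pass 70% of its speed; a pose out of reach is approached as far as the arm can. A call with a gripper value outside its range is refused whole. The fingers move at their own pace and stop on an object; the grip force is fixed at half the most. Time passes only in rows, so rows that do not move let the fingers close. It gives the time, the measured TCP pose, the force and the opening at its end, in the units of the state.
- manip.state(): the state, without advancing time (a new reading comes with each control period).
- vision.grab_frame(name): name is "scene" or "side" or "wrist"; returns the picture (420x560x3 uint8, red, green, blue); there is no depth.
- vision.get_calibration(name): a dict with "camera_matrix" (3x3 intrinsics, pixels), "origin" and "orientation" of the camera in the world; the wrist camera has in their place "mount" (4x4, takes a point from camera to tool coordinates, whose origin is the TCP and whose axes are the tool frame's). Camera axes: x right, y up, looking along -z (the intrinsics and any distortion apply to the point x, -y, -z); pixel columns grow to the right and rows downward; lengths in m; the calibration is good to about 2 mm. A picture is of the moment at which its call begins: read the wrist's pose just before it. get_calibration takes no time and is no camera call.
- job.job_done(): hands the job in, once; it reports no verdict.
Trained networks look in the newest picture that a camera, given by its name, has taken for a name from the list of things; names that differ only in an ending like _2 or _b are one class to them, and where a whole thing is asked for, a point or a joint stands for the part that bears it (a point fixed in the world has none). Each returns a list of dicts, best first, with "score" (0 to 1); they miss things now and then, are a little off and sometimes report something else, mostly with a low value. They report only what shows in the picture. A call takes as long as a camera call. They do not tell look-alikes from the thing itself.
- vision.spot_in(camera, label): "extent" ([centre column, centre row, width, height] in pixels, round what is visible of it).
The state is a dict: "time": time; "joint_pos": joint angles; "joint_vel": joint speeds; "joint_efforts": joint torques, N m; "tool_pos": TCP position; "tool_rot": TCP orientation; "contact_force": force on the tool from outside, world axes, zero at the start; "ft_torque": the same for the moment, N m; "gripper_width": opening from 0.0 (shut) to 1.0 (fully open).
Only numpy, scipy, OpenCV 4.12 (cv2) and the standard library are available. Lean on these libraries where they do the work, as an engineer would, in place of code of your own. Each camera call takes 0.05 s, during which the arm holds its last target.

TASK

Take the white-faced rack marker out of its wooden holder and drop it, head first, down through the twisted wire turner, the right way round for it to come to rest lying in the grey tray with its picture side up. Then pick it up from the tray and lay it flat on the sloping easel board, picture up, pointing straight down the slope half-way along the board, with the end of its head resting against the brass lip, and let go. Leave the yellow-faced marker, the bottle and the cup where they are.

Things in the scene. Friction and masses are not known exactly. Their poses are not given: they have to be found in the camera images.
- marker_center (a point): White-faced rack marker, to be handled: flat wooden T, 100 x 50 x 8 mm, 40 to 85 g; point = its centre. x: along the length towards the head (head x = 28 to 50 mm, 50 wide; stem 16 wide, x = -50 to 28). z: out of the picture side (white, dark-red grape dots; other side bare wood; stem's end white too). Starts head down in either holder slot, stem end 76 mm above the holder's top.
- spare_center (a point): Centre of a second marker, same size and frame but with a yellow picture side, standing in the holder's other slot; to be left alone.
- holder_top (a point): Centre of the top of the fixed dark-wood holder block, 50 x 170 x 34 mm (x, y, z), top 34 mm above the table. Two slots at y = +40 and -40 mm, each 12 mm (x) by 54 mm (y) and 24 mm deep. The markers' heads stand fully down in them, picture sides facing the holder's +x.
- turner_mouth (a point): Centre of the turner's mouth, its top, 270 mm above the table; z up, -x towards the tray, nothing stands above. The slot there runs along y: 55 mm long, 13 mm wide (x) between 5 mm rods, widening to 21 mm and starting to twist 10 mm below. A ring of 47 mm radius lies 10 mm below the mouth. A marker let go upright with its head 15 to 22 mm down in the mouth falls through by itself.
- turner: The fixed turner: upright cage of brass and steel rods, 94 mm across, round a slot that twists half a turn on its way down. Origin on the cage's axis at table height, axes as turner_mouth. A falling marker is turned half round, lands on a polished chute below and slides out to -x into the tray: the face that looked to +x (away from the tray) at the mouth ends uppermost.
- turner_tray (a point): Middle of the floor of the grey tray at the turner's foot, on its surface, 8 mm above the table, 150 mm from the cage's axis; axes as turner_mouth. Flat floor 120 mm (x) by 152 mm (y); side rims 12 mm, end rim (x = -71 mm) 16 mm high. The lacquered marker slips on it and comes to rest flat on it within about 2 s, anywhere and at any yaw, mostly head to -x.
- easel_face (a point): Centre of the upper surface of the fixed wooden easel board, 130 mm (x) by 140 mm (y), 40 mm above the table. This frame is tilted with the board by 0.33 rad: x up the slope, y level along the board, z square to it. A brass lip along the lower edge (its inner face at x = -60 mm) stands 8 mm above the surface. A marker let go on the slope slides down to the lip; flat, its centre is 4 mm above the surface.
- bottle: Green bottle, 62 mm across, 240 mm tall, standing beyond the work, to be left alone. Origin at the centre of its underside.
- cup: Steel cup, 72 mm across the rim, 85 mm tall, standing beyond the work, to be left alone. Origin at the centre of its underside.
Not all that is in view belongs to the job. Leave any green or purple look-alike of the part that bears marker_center alone.

How it is judged:
On the way, in this order (a step that is already met when the one before it is completed fails the run):
1. The marker is upright, head down, with its head in the turner's mouth (horizontal distance between marker_center and turner_mouth below 0.015 m and z of marker_center in the frame of turner_mouth between -0.03 and 0.035 m and angle between marker_center's own x axis and vertical above 2.85 rad).
2. It falls, let go, through the lower part of the twisted guide (horizontal distance between marker_center and turner_mouth below 0.025 m and z of marker_center in the frame of turner_mouth between -0.15 and -0.06 m and contact force between the fingers and marker below 0.1 N).
3. It lies at rest in the tray, picture side up, touched by nothing of the robot (x of marker_center in the frame of turner_tray between -0.075 and 0.075 m and y of marker_center in the frame of turner_tray between -0.08 and 0.08 m and z of marker_center in the frame of turner_tray below 0.015 m and angle between marker_center's own z axis and vertical below 0.2 rad and linear speed of marker below 0.02 m/s and contact force between the fingers and marker below 0.1 N), for 0.2 s.
At the end, for the whole second after the job is handed in: The marker lies still and flat on the easel board (within 7 degrees of it), picture side up, head down the slope within 14 degrees, the head's end within 8 mm of the lip, its centre within 35 mm of half-way along the board; yellow marker, bottle and cup within 30 mm of their starts (x of marker_center in the frame of easel_face between -0.018 and -0.002 m and y of marker_center in the frame of easel_face between -0.035 and 0.035 m and z of marker_center in the frame of easel_face between 0 and 0.009 m and angle between the z axis of marker_center and the z axis of easel_face, either way round below 0.12 rad and angle between marker_center's own z axis and vertical below 0.6 rad and angle between the x axis of marker_center and the x axis of easel_face, either way round below 0.25 rad and angle between marker_center's own x axis and vertical above 1.7 rad and linear speed of marker below 0.02 m/s and distance of each of spare_center, bottle, cup from where it was at the start of the episode below 0.03 m); the robot touches nothing.
It fails at once if The yellow marker is disturbed (moved over 30 mm) (distance of spare_center from where it was at the start of the episode above 0.03 m).
It fails at once if The bottle is disturbed (moved over 30 mm) (distance of bottle from where it was at the start of the episode above 0.03 m).
It fails at once if The cup is disturbed (moved over 30 mm) (distance of cup from where it was at the start of the episode above 0.03 m).
It also fails if it takes over 58 s, if anything falls off the work surface, if the arm or the gripper's body presses on something with over 40 N, if the wrist force passes 120 N, or if a joint passes its speed limit or range.

## Working session

There is one attempt and no reset: what is moved stays moved. The work goes in short steps, Python scripts to look and compute and a tool call to move; the robot and the scene stay as the last step left them, time stands still between calls to the robot, and variables do not carry over. Pictures are saved under pics/ and viewed, and the job is handed in when it is done.

Besides the shell and the picture viewer there is one more tool, called after "Emit:" as name(argument=value, ...) on one line, values as JSON. servo_tool: Moves the arm, as the interface text tells. Its arguments: {"type":"object","properties":{"twist":{"type":"array","items":{"type":"array","items":{"type":"number"}}},"xyz":{"type":"array","items":{"type":"array","items":{"type":"number"}}},"fingers":{"type":"array","items":{"type":"number"}}},"required":["twist","xyz","fingers"]}

```bash
ls; mkdir -p pics; python3 - <<'E'
from plant import manip, vision, job
import cv2
s=manip.state(); print(s)
for n in ["scene","side","wrist"]:
    c=vision.get_calibration(n); print(n,c)
    im=vision.grab_frame(n); cv2.imwrite(f"pics/{n}0.png",im[:,:,::-1])
for n in ["scene","side"]:
    for l in ["marker_center","spare_center","holder_top","turner_mouth","turner","turner_tray","easel_face","bottle","cup"]:
        print(n,l,[(round(d['score'],2),[round(x) for x in d['extent']]) for d in vision.spot_in(n,l)][:3])
E
```

```text
pics
{'time': 0.0, 'joint_pos': array([ 1.04300862e+00,  5.33863713e-02,  1.61428379e+00,  1.97310591e-05,
        1.47601562e+00, -1.19043778e-01]), 'joint_vel': array([ 2.53671394e-04,  9.60221516e-04, -6.39589252e-05,  6.89936126e-04,
       -1.88757053e-03, -7.38873505e-04]), 'joint_efforts': array([-7.09919914e-05, -3.93683124e+01, -3.70178461e+01, -9.67062351e-05,
        7.09698055e-03,  3.15658633e-05]), 'tool_pos': array([0.24811453, 0.57296279, 0.23005083]), 'tool_rot': array([ 0.59040493, -0.38844106,  0.59173603,  0.3877938 ]), 'contact_force': array([-0.44820284,  0.60392163, -0.27978092]), 'ft_torque': array([0.02378695, 0.00508558, 0.01979898]), 'gripper_width': 1.001120085378408}
scene {'camera_matrix': array([[437.67347993,   0.        , 275.42084532],
       [  0.        , 437.67347993, 217.23285313],
       [  0.        ,   0.        ,   1.        ]]), 'origin': array([1.14337044, 0.43136306, 0.91035858]), 'orientation': array([0.42615241, 0.17656869, 0.32104972, 0.8271304 ])}
side {'camera_matrix': array([[382.12986757,   0.        , 286.59108544],
       [  0.   
[... 1031 characters left out ...]
14, 113])]
scene turner_tray [(0.79, [253, 237, 107, 114])]
scene easel_face [(0.82, [179, 186, 64, 37])]
scene bottle [(0.69, [290, 311, 33, 80]), (0.43, [255, 238, 112, 114])]
scene cup [(0.95, [152, 233, 32, 39])]
side marker_center [(0.7, [309, 381, 22, 24]), (0.69, [224, 309, 24, 24]), (0.64, [198, 361, 19, 34])]
side spare_center [(0.64, [276, 317, 16, 28]), (0.61, [346, 165, 54, 47])]
side holder_top [(0.9, [265, 341, 66, 74])]
side turner_mouth [(0.7, [307, 203, 108, 132])]
side turner [(0.62, [304, 204, 113, 133])]
side turner_tray [(0.86, [305, 205, 106, 136])]
side easel_face [(0.81, [348, 163, 54, 43])]
side bottle [(0.9, [209, 243, 36, 78])]
side cup [(0.78, [284, 159, 19, 28])]
```

```bash
python3 - <<'E'
import cv2
for n in ["scene","side"]:
    im=cv2.imread(f"pics/{n}0.png"); cv2.imwrite(f"pics/{n}0b.png",cv2.resize(im,(800,600),interpolation=cv2.INTER_CUBIC))
im=cv2.imread("pics/scene0.png"); cv2.imwrite("pics/scene0c.png",cv2.resize(im[150:390,140:460],(800,600),interpolation=cv2.INTER_CUBIC))
im=cv2.imread("pics/side0.png"); cv2.imwrite("pics/side0c.png",cv2.resize(im[130:412,150:526],(800,600),interpolation=cv2.INTER_CUBIC))
E
```

```text
(no output)
```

View pics/scene0b.png

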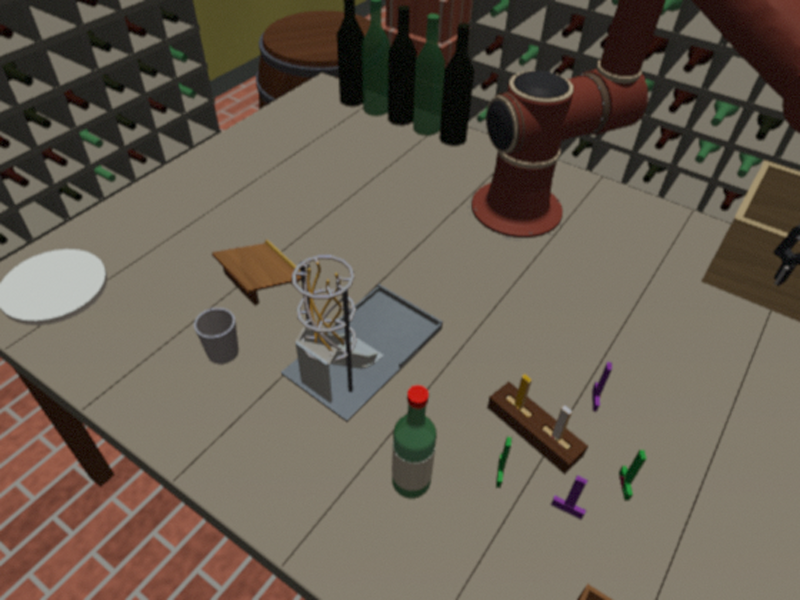

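View pics/scene0c.png

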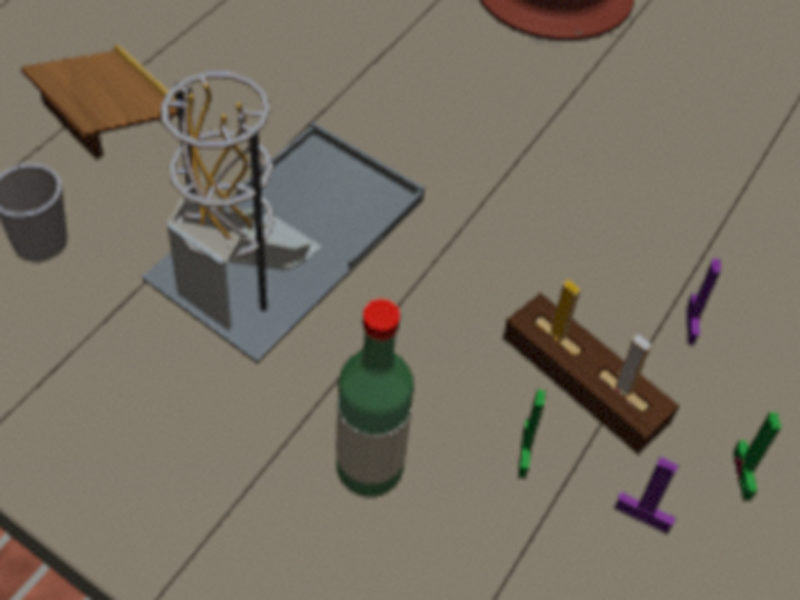

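View pics/side0c.png

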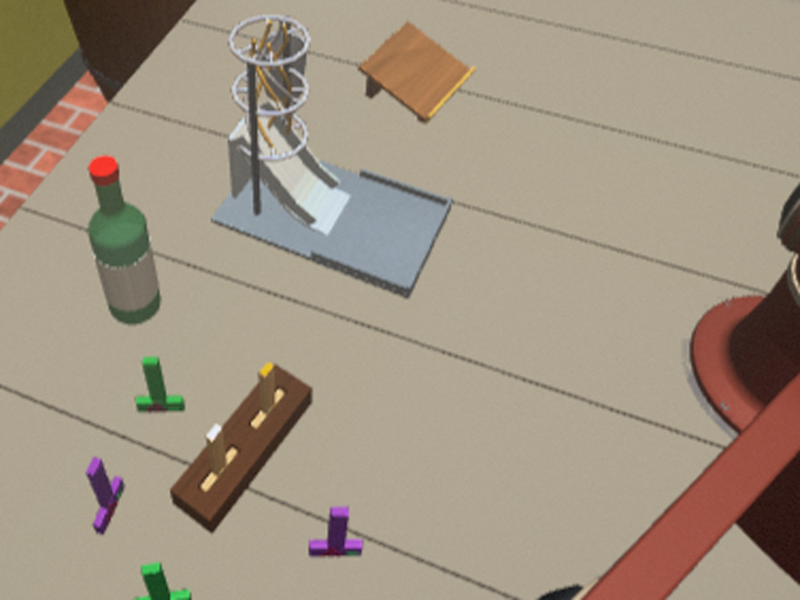

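View pics/wrist0.png

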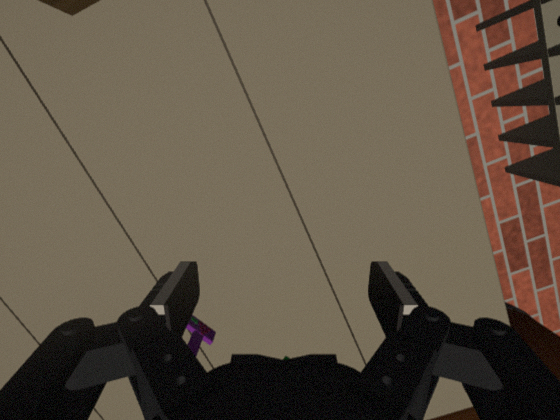

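```bash
cat > h.py <<'E'
import numpy as np, cv2
from scipy.spatial.transform import Rotation as R
from scipy.optimize import least_squares
from plant import manip, vision, job
def quat(q): return R.from_quat([q[1],q[2],q[3],q[0]])
def cam(name,state=None):
    c=vision.get_calibration(name); K=c['camera_matrix']
    if name!='wrist': return K,quat(c['orientation']).as_matrix(),np.array(c['origin'])
    s=state or manip.state(); M=c['mount']; Rt=quat(s['tool_rot']).as_matrix()
    return K,Rt@M[:3,:3],np.array(s['tool_pos'])+Rt@M[:3,3]
def proj(C,P):
    K,Rc,o=C; p=(np.atleast_2d(P)-o)@Rc; p=p*[1,-1,-1]; p=p@K.T; return p[:,:2]/p[:,2:]
def ray(C,uv):
    K,Rc,o=C; d=np.linalg.inv(K)@[uv[0],uv[1],1.]; d=d*[1,-1,-1]; d=Rc@d; return o,d/np.linalg.norm(d)
def onz(C,uv,z):
    o,d=ray(C,uv); return o+d*(z-o[2])/d[2]
def tri(Cs,uvs):
    A=np.zeros((3,3));b=np.zeros(3);L=[]
    for C,uv in zip(Cs,uvs):
        o,d=ray(C,uv);P=np.eye(3)-np.outer(d,d);A+=P;b+=P@o
    x=np.linalg.solve(A,b)
    return x,[np.round(proj(C,x)[0]-uv,1) for C,uv in zip(Cs,uvs)]
E
python3 - <<'E'
import cv2
def crop(n,x0,y0,w,h,out):
    im=cv2.imread(f"pics/{n}.png")[y0:y0+h,x0:x0+w]; cv2.imwrite(f"pics/{out}.png",cv2.resize(im,(800,600),interpolation=cv2.INTER_CUBIC))
crop("scene0",320,250,120,90,"s_hold")
crop("side0",210,290,120,90,"d_hold")
crop("scene0",190,170,160,120,"s_turn")
crop("side0",240,130,160,120,"d_turn")
crop("scene0",140,160,80,60,"s_eas")
crop("side0",310,130,80,60,"d_eas")
E
```

```text
(no output)
```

View pics/s_hold.png

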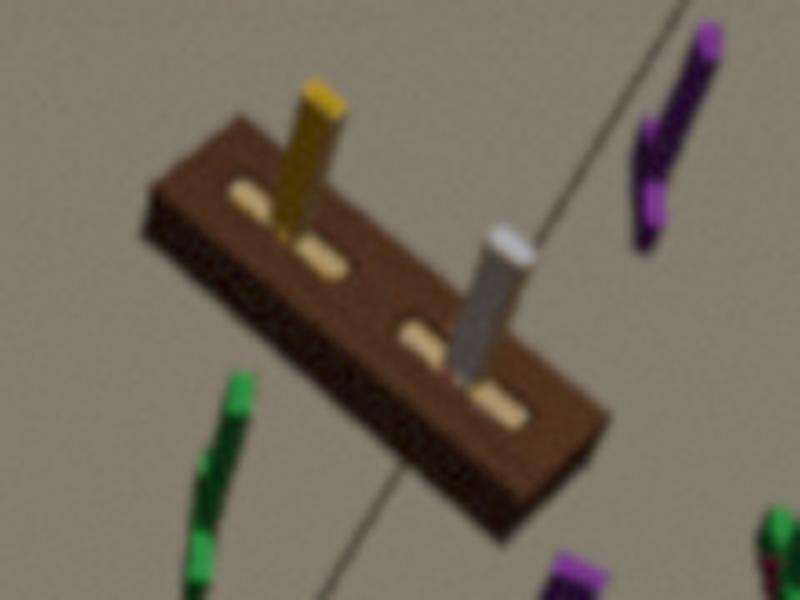

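View pics/d_hold.png

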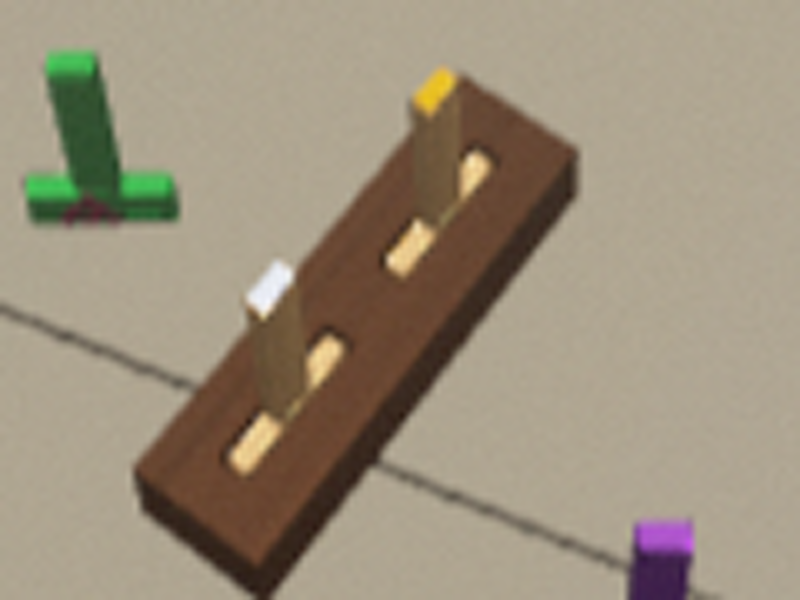

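View pics/s_turn.png

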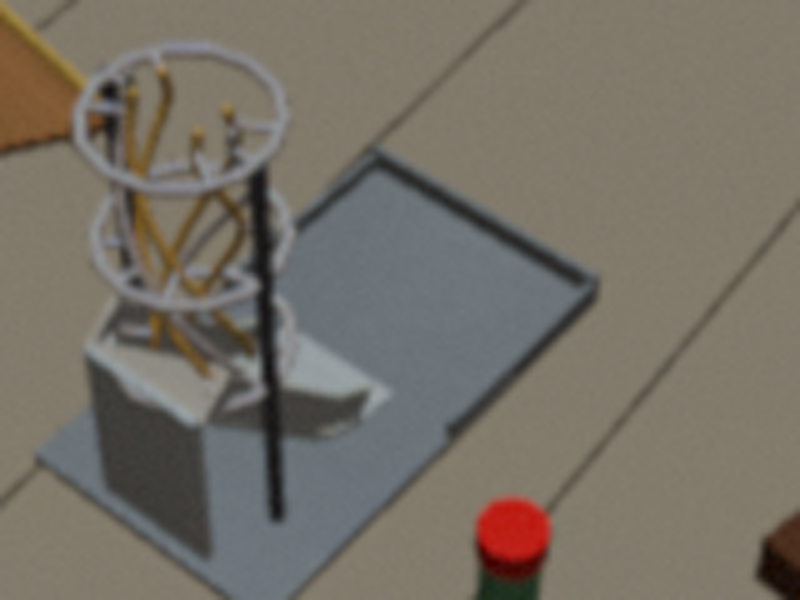

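View pics/d_turn.png

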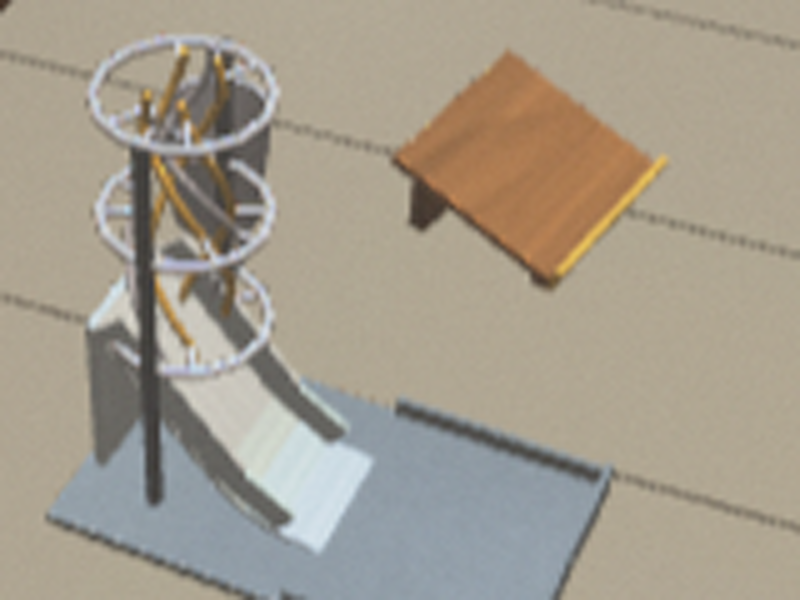

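View pics/s_eas.png

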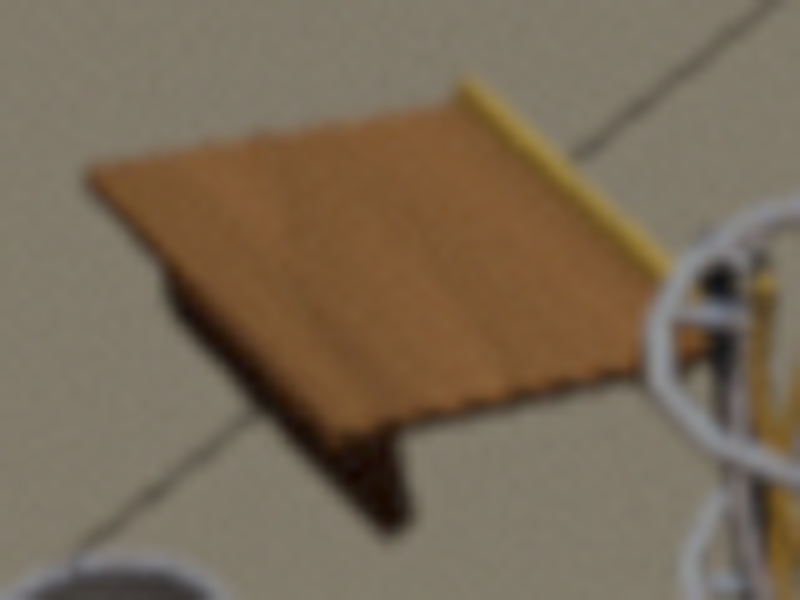

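View pics/d_eas.png

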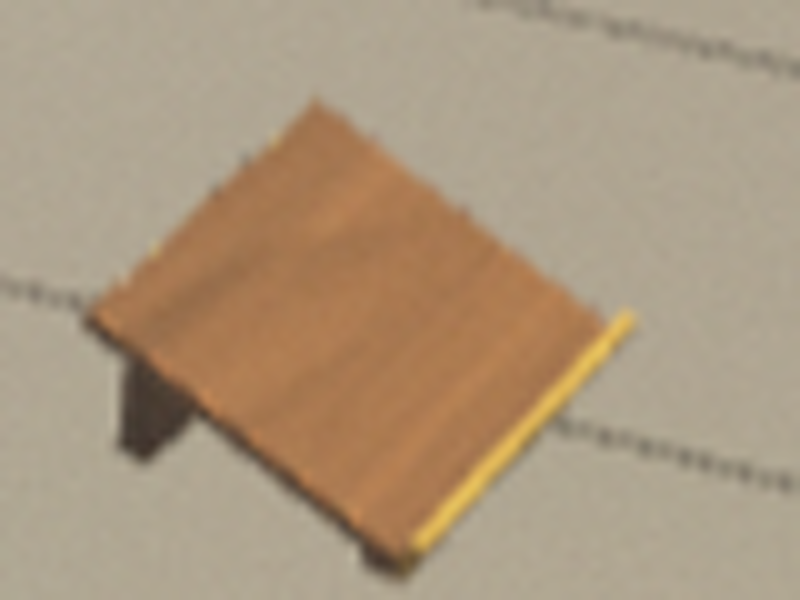

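```bash
cat > fit0.py <<'E'
from h import *
S=cam('scene');D=cam('side')
def rz(a): return R.from_euler('z',a).as_matrix()
s=manip.state(); Rt=quat(s['tool_rot']).as_matrix(); print('tool axes cols',Rt.round(3).tolist())
# holder
sp=np.array([[148,188],[240,118],[610,415],[515,500]])/(800/120)+[320,250]
dp=np.array([[465,78],[578,150],[258,565],[135,468]])/(800/120)+[210,290]
M=np.array([[25,-85,0],[-25,-85,0],[-25,85,0],[25,85,0]])/1e3
for fz in (0,1):
    f=lambda p: np.r_[(proj(S,(M@rz(p[2]).T+[p[0],p[1],p[3] if fz else .034]))-sp).ravel(),(proj(D,(M@rz(p[2]).T+[p[0],p[1],p[3] if fz else .034]))-dp).ravel()]
    best=min((least_squares(f,[.6,.5,a,.034]) for a in np.arange(-3,3,1)),key=lambda r:r.cost)
    print('holder',best.x.round(4),np.sqrt(np.mean(best.fun**2)),best.fun.round(1))
hold=best.x
# stem tops
for nm,a,b in (('white',[511,246],[271,290]),('yellow',[325,99],[435,92])):
    print(nm,tri([S,D],[np.array(a)/(800/120)+[320,250],np.array(b)/(800/120)+[210,290]]))
# ring
print('ring', tri([S,D],[np.array([181,116])/5+[190,170],np.array([184,94])/5+[240,130]]))
for nm,a,b in (('trayend y-',[378,150],[610,470]),):
    print(nm,tri([S,D],[np.array(a)/5+[190,170],np.array(b)/5+[240,130]]))
print('y- end corner top z=.024',onz(S,np.array([378,150])/5+[190,170],.024),onz(D,np.array([610,470])/5+[240,130],.024))
print('y+ end', onz(S,np.array([598,280])/5+[190,170],.024), onz(D,np.array([408,294])/ (800/376)+[150,130],.024))
# easel: corners upper surface  x=+65 edge and -65(with lip)
# scene: (88,172) , (345,435) upper edge ; side: (88,315),(315,98) upper edge
sp=np.array([[345,435],[88,172]])/10+[140,160]; dp=np.array([[88,315],[315,98]])/10+[310,130]
for a,b in zip(sp,dp): print('easel up',tri([S,D],[a,b]))
# lip ends
print('lip', tri([S,D],[np.array([465,82])/10+[140,160],np.array([632,318])/10+[310,130]]))
sp=np.array([[345,435],[88,172],[465,85]])/10+[140,160]
dp=np.array([[88,315],[315,98],[628,315],[412,553]])/10+[310,130]
# model y+ ? x up slope; in scene up slope=left/down ; y= z×x
Mu=np.array([[65,70,0],[65,-70,0],[-62,-70,8],[-62,70,8]])/1e3
def g(p,ret=False):
    Q=rz(p[2])@R.from_euler('y',-.33).as_matrix(); P=Mu@Q.T+[p[0],p[1],p[3]]
    return np.r_[(proj(S,P[:3])-sp).ravel(),(proj(D,P)-dp).ravel()]
best=min((least_squares(g,[.6,0,a,.04]) for a in np.arange(-3,3.1,1)),key=lambda r:r.cost)
print('easel',best.x.round(4),best.fun.round(1))
for l,a,b in (('bottle',[290,311],[209,243]),('cup',[152,233],[284,159])): print(l,tri([S,D],[a,b]))
E
python3 fit0.py
```

```text
tool axes cols [[-0.0, -0.918, 0.398], [-0.0, 0.398, 0.918], [-1.0, 0.0, -0.0]]
holder [ 0.5281  0.3101 -0.2412  0.034 ] 0.7490683879896562 [ 0.2 -1.3  0.1 -1.6  0.3 -0.4  0.9 -0.5 -1.  -1.  -0.1 -0.2 -0.7  0.1
 -1.   0. ]
holder [ 0.5276  0.309  -0.2416  0.0296] 0.4330709385204084 [-0.3 -0.6 -0.4 -0.8 -0.6  0.2  0.1  0.1 -0.6 -0.3  0.2  0.4 -0.1  0.5
 -0.3  0.5]
white (array([0.53721479, 0.34897317, 0.10816469]), [array([-0.1, -0.1]), array([-0.1,  0.2])])
yellow (array([0.51847878, 0.27131281, 0.1077949 ]), [array([-0.2, -0.2]), array([-0.2,  0.3])])
ring (array([ 0.6425252 , -0.03453276,  0.25713145]), [array([-0. , -0.1]), array([-0. ,  0.1])])
trayend y- (array([ 0.41446777, -0.09524504,  0.01901485]), [array([-0.1, -0.2]), array([-0.1,  0.2])])
y- end corner top z=.024 [ 0.41911827 -0.09150284  0.024     ] [ 0.41387626 -0.09159317  0.024     ]
y+ end [0.42980051 0.06419655 0.024     ] [0.42413823 0.07230797 0.024     ]
easel up (array([ 0.60214773, -0.26703054,  0.05554774]), [array([-0.1, -0.3]), array([-0.1,  0.2])])
easel up (array([ 0.56817847, -0.40171744,  0.05689113]), [array([-0.2, -0.5]), array([-0.2,  0.4])])
lip (array([ 0.44784694, -0.37227525,  0.02225777]), [array([-0.1, -0.4]), array([-0.2,  0.3])])
easel [ 0.5258 -0.3187 -0.25    0.0353] [-0.1 -0.2 -0.2 -0.4 -0.2 -0.5 -0.4  0.1 -0.2  0.5 -0.2  0.5  0.1 -0. ]
bottle (array([0.72477231, 0.18986804, 0.11306262]), [array([-1.1, -1.7]), array([-1.1,  1.4])])
cup (array([ 0.71066808, -0.24311781,  0.05020027]), [array([-0.2, -0.3]), array([-0.2,  0.3])])
```

Emit:
servo_tool(twist=[[0, 0, -0.175], [0, 0, -0.175], [0, 0, -0.175], [0, 0, -0.175], [0, 0, -0.175], [0, 0, -0.175], [0, 0, -0.175], [0, 0, -0.175]], xyz=[[3.5, -3, 0], [3.5, -3, 0], [3.5, -3, 0], [3.5, -3, 0], [3.5, -3, 0], [3.5, -3, 0], [3.5, -3, 0], [3.5, -3, 0]], fingers=[1, 1, 1, 1, 1, 1, 1, 1])

```text
time: 2.05
tool_pos: [0.5295, 0.3324, 0.2314]
tool_rot: [0.702, 0.086, 0.702, -0.086]
contact_force: [-0.4, 0.5, -0.4]
gripper_width: 1.001
```

Emit:
servo_tool(twist=[[0, 0, 0], [0, 0, 0]], xyz=[[0, 0, 0], [0, 0, 0]], fingers=[1, 1])

```text
time: 2.3
tool_pos: [0.5281, 0.3337, 0.2312]
tool_rot: [0.702, 0.084, 0.702, -0.084]
contact_force: [0.1, 0.4, -0.6]
gripper_width: 0.999
```

```bash
cat > shot.py <<'E'
import sys,pickle
from h import *
n=sys.argv[1]; s=manip.state(); im=vision.grab_frame('wrist'); cv2.imwrite(f"pics/{n}.png",im[:,:,::-1]); pickle.dump(s,open(f"pics/{n}.pkl",'wb'))
Rt=quat(s['tool_rot']).as_matrix()
print(s['time'],s['tool_pos'].round(4),'zang',np.arctan2(Rt[1,2],Rt[0,2]).round(4),'x',Rt[:,0].round(3),s['gripper_width'],s['contact_force'].round(1),s['joint_pos'].round(2))
E
python3 shot.py w1
```

```text
2.3 [0.5281 0.3337 0.2312] zang -0.2372 x [-0.001  0.    -1.   ] 0.9990700037388905 [ 0.1  0.4 -0.6] [0.44 0.05 1.61 0.   1.48 0.68]
```

View pics/w1.png

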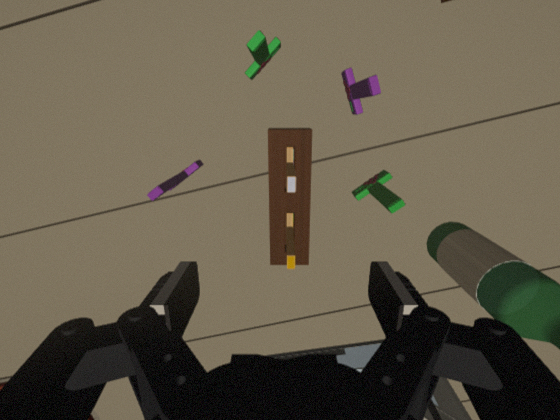

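```bash
cat > crop.py <<'E'
import sys,cv2
n,x,y,w,h,o=sys.argv[1:]; x,y,w,h=map(int,(x,y,w,h))
im=cv2.imread(f"pics/{n}.png")[y:y+h,x:x+w]; cv2.imwrite(f"pics/{o}.png",cv2.resize(im,(800,600),interpolation=cv2.INTER_CUBIC))
E
python3 crop.py w1 210 120 200 150 w1c
python3 - <<'E'
from h import *; import pickle
C=cam('wrist',pickle.load(open('pics/w1.pkl','rb')))
print(onz(C,(291.3,184.3),.110), onz(C,(290.7,262),.11))
M=np.array([[25,-85,0],[-25,-85,0],[-25,85,0],[25,85,0],[0,0,0]])/1e3
print(proj(C,M@R.from_euler('z',-.241).as_matrix().T+[.5281,.310,.034]))
E
```

```text
[0.53818156 0.34744037 0.11      ] [0.5193864  0.26975121 0.11      ]
[[307.38948323 263.85600494]
 [268.78344761 263.74990657]
 [266.91253791 128.01629239]
 [311.63709736 128.1518533 ]
 [288.63791298 200.92615951]]
```

View pics/w1c.png

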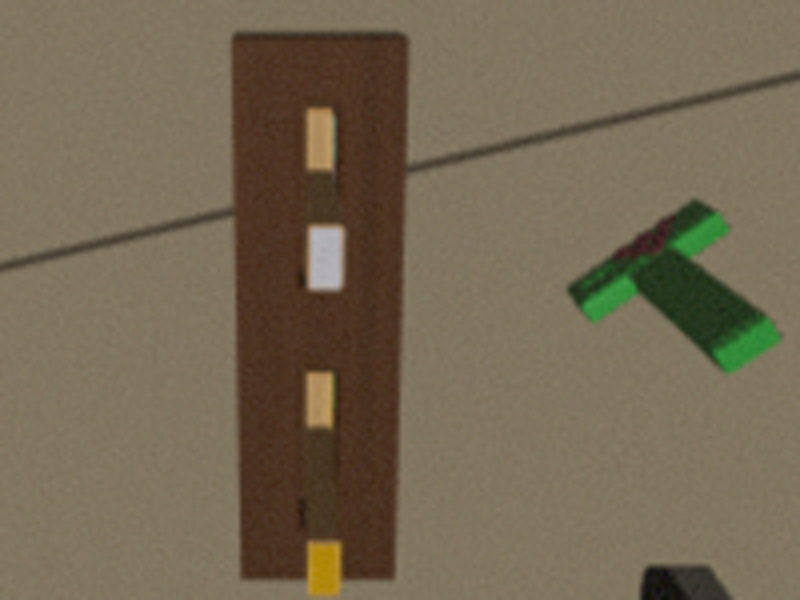

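Emit:
servo_tool(twist=[[0, 0, 0], [0, 0, 0], [0, 0, 0], [0, 0, 0]], xyz=[[0.5, 0.7, -3.5], [0.5, 0.7, -3.5], [0, 0, 0], [0, 0, 0]], fingers=[1, 1, 1, 1])

```text
time: 2.85
tool_pos: [0.5383, 0.3483, 0.1627]
tool_rot: [0.703, 0.084, 0.702, -0.083]
contact_force: [0.1, 0.1, 0.4]
gripper_width: 1.0
```

```bash
python3 shot.py w2; python3 crop.py w2 210 150 200 150 w2c
```

```text
2.85 [0.5383 0.3483 0.1627] zang -0.2366 x [ 0.001  0.001 -1.   ] 0.9997588554549206 [0.1 0.1 0.4] [ 0.46  0.14  1.64 -0.    1.36  0.69]
```

View pics/w2c.png

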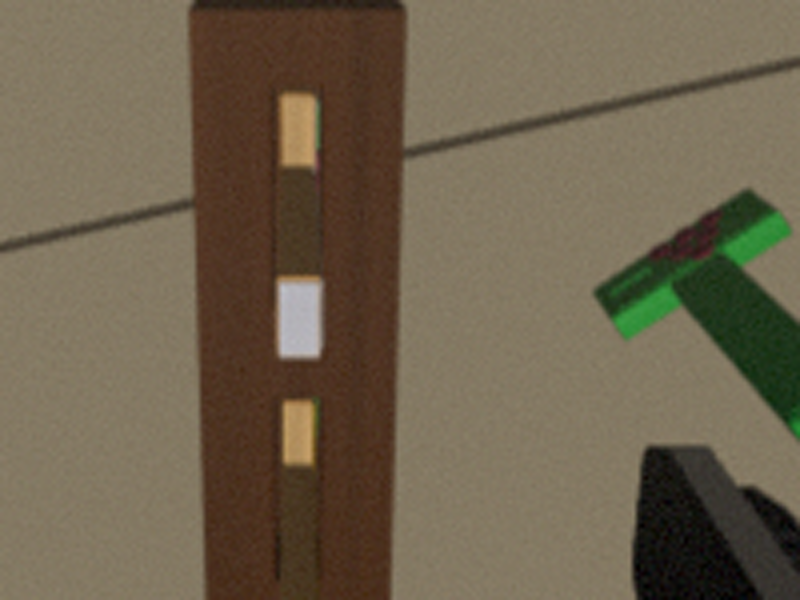

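```bash
python3 - <<'E'
from h import *; import pickle
C1=cam('wrist',pickle.load(open('pics/w1.pkl','rb')));C2=cam('wrist',pickle.load(open('pics/w2.pkl','rb')))
print(tri([C1,C2],[(291.3,184.3),(284.9,229.6)]), onz(C2,(284.9,229.6),.11))
E
```

```text
(array([0.53839664, 0.34760426, 0.11099035]), [array([0.2, 0. ]), array([-0.3, -0. ])]) [0.53849284 0.3471359  0.11      ]
```

Emit:
servo_tool(twist=[[0, 0, 0], [0, 0, 0], [0, 0, 0], [0, 0, 0], [0, 0, 0], [0, 0, 0], [0, 0, 0], [0, 0, 0]], xyz=[[0, -0.1, -3.2], [0, 0, -3.2], [0, 0, -3.2], [0, 0, 0], [0, 0, 0], [0, 0, 0], [0, 0, 0], [0, 0, 0]], fingers=[1, 1, 1, 1, 0, 0, 0, 0])

```text
time: 3.9
tool_pos: [0.5388, 0.3467, 0.0661]
tool_rot: [0.702, 0.084, 0.702, -0.084]
contact_force: [-0.5, 0.3, -1.0]
gripper_width: 0.144
```

Emit:
servo_tool(twist=[[0, 0, 0], [0, 0, 0], [0, 0, 0], [0, 0, 0]], xyz=[[0, 0, 0], [0, 0, 0], [0, 0, 0], [0, 0, 0]], fingers=[0, 0, 0, 0])

```text
time: 4.4
tool_pos: [0.5388, 0.3467, 0.066]
tool_rot: [0.702, 0.084, 0.702, -0.084]
contact_force: [-1.3, 0.8, 4.7]
gripper_width: 0.086
```

```bash
python3 shot.py w3
```

```text
4.4 [0.5388 0.3467 0.066 ] zang -0.238 x [ 0.001  0.    -1.   ] 0.08568709108920819 [-1.3  0.8  4.7] [0.46 0.24 1.7  0.   1.21 0.69]
```

View pics/w3.png

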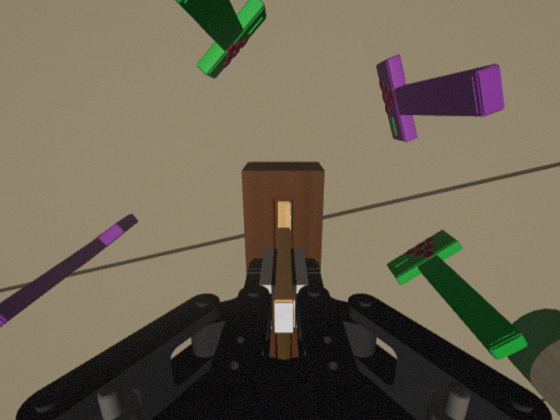

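Emit:
servo_tool(twist=[[0, 0, 0], [0, 0, 0], [0, 0, 0], [0, 0, 0], [0, 0, 0], [0, 0, 0], [0, 0, 0], [0, 0, 0]], xyz=[[0, 0, 2], [0, 0, 3], [0, 0, 5], [0, 0, 5], [0, 0, 5], [0, 0, 5], [0, 0, 5.4], [0, 0, 0]], fingers=[0, 0, 0, 0, 0, 0, 0, 0])

```text
time: 5.45
tool_pos: [0.5397, 0.3471, 0.3772]
tool_rot: [0.706, 0.086, 0.699, -0.082]
contact_force: [0.0, -0.1, -1.6]
gripper_width: 0.081
```

```bash
python3 shot.py w4; python3 - <<'E'
from h import *
for n in ("scene","side"): cv2.imwrite(f"pics/{n}1.png",vision.grab_frame(n)[:,:,::-1])
E
```

```text
5.45 [0.5397 0.3471 0.3772] zang -0.2381 x [ 0.01   0.005 -1.   ] 0.08140477436145638 [ 0.  -0.1 -1.6] [ 0.46  0.04  1.39 -0.    1.7   0.69]
```

View pics/w4.png

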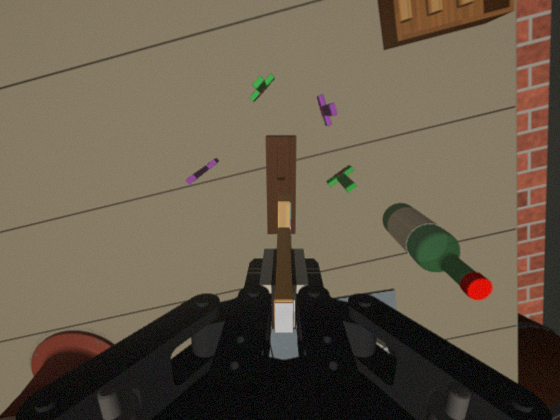

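View pics/side1.png

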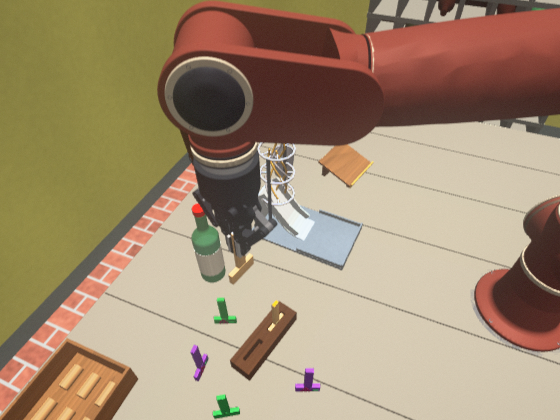

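Emit:
servo_tool(twist=[[0, 0, 0.02], [0, 0, 0.02], [0, 0, 0.02], [0, 0, 0.02], [0, 0, 0.02], [0, 0, 0.02], [0, 0, 0.02], [0, 0, 0.02]], xyz=[[1.2, -2, 0], [1.2, -5, 0], [1.2, -5, 0], [1.2, -5, 0], [1.2, -5, 0], [1.2, -5, 0], [1.2, -5, 0], [1.6, -5, 0]], fingers=[0, 0, 0, 0, 0, 0, 0, 0])

```text
time: 6.6
tool_pos: [0.6377, -0.025, 0.3663]
tool_rot: [0.705, 0.028, 0.708, -0.027]
contact_force: [0.4, -0.1, -0.9]
gripper_width: 0.081
```

Emit:
servo_tool(twist=[[0, 0, 0], [0, 0, 0], [0, 0, 0], [0, 0, 0], [0, 0, 0]], xyz=[[0, -5, 0], [0, -4, 0], [0, 0, 0], [0, 0, 0], [0, 0, 0]], fingers=[0, 0, 0, 0, 0])

```text
time: 7.22
tool_pos: [0.6383, -0.1123, 0.3685]
tool_rot: [0.706, 0.027, 0.707, -0.027]
contact_force: [-0.5, -0.3, -0.2]
gripper_width: 0.085
```

```bash
python3 shot.py w5; python3 crop.py w5 180 100 240 180 w5c
```

```text
7.225 [ 0.6383 -0.1123  0.3685] zang -0.0765 x [-0.001  0.001 -1.   ] 0.08524823153703391 [-0.5 -0.3 -0.2] [-0.29  0.06  1.38  0.    1.7  -0.21]
```

View pics/w5.png

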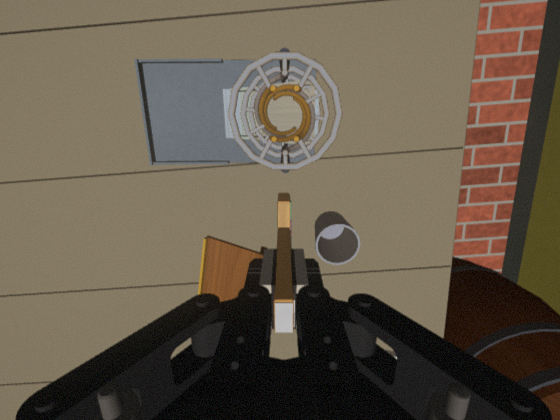

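View pics/w5c.png

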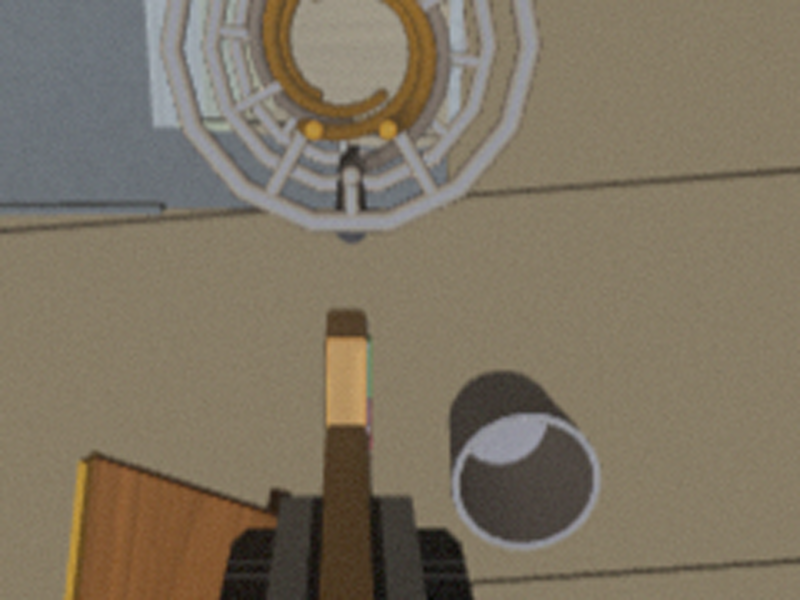

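```bash
python3 crop.py w5 215 40 140 105 w5d
```

```text
(no output)
```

View pics/w5d.png

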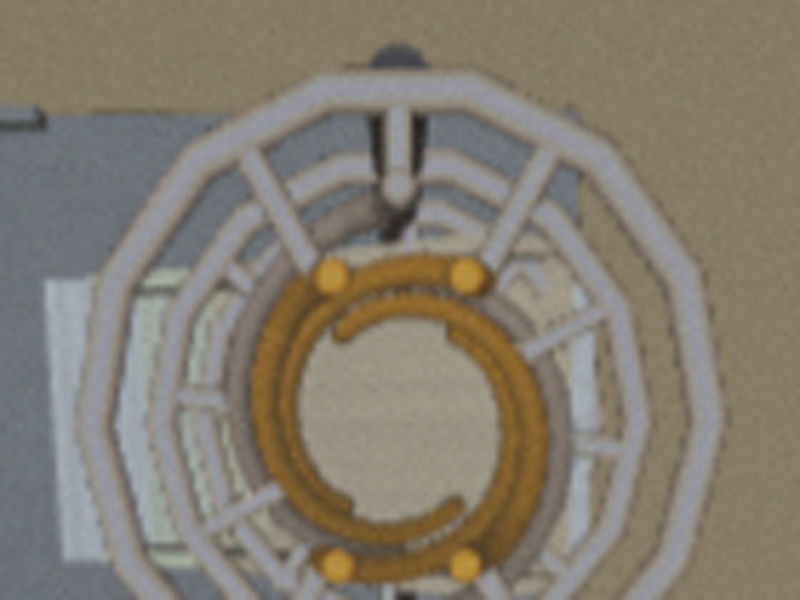

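```bash
cat > mouth.py <<'E'
from h import *; import pickle,sys
s=pickle.load(open('pics/w5.pkl','rb'));C=cam('wrist',s)
px=np.array([[332,275],[468,275],[339,565],[466,565],[399,187]])/(800/140)+[215,40]
for z in (.265,.27):
    P=np.array([onz(C,p,z) for p in px]); 
    print(z,P.round(4).tolist(),'mean4',P[:4].mean(0).round(4),'dx',np.linalg.norm(P[0]-P[1]).round(4),np.linalg.norm(P[2]-P[3]).round(4),'dy',np.linalg.norm(P[0]-P[2]).round(4))
    v=P[0]+P[1]-P[2]-P[3]; print('yaw from y',np.arctan2(v[1],v[0])-np.pi/2, 'from x',[np.arctan2(*(P[b]-P[a])[1::-1]) for a,b in ((0,1),(2,3))])
# marker: predicted head-end pixel positions if held at TCP
Rt=quat(s['tool_rot']).as_matrix()
print('tcp',s['tool_pos'],'zang',np.arctan2(Rt[1,2],Rt[0,2]))
def T(v): return s['tool_pos']+Rt@np.array(v)
print('stem end', proj(C,[T([-.044,y,z]) for y,z in((.008,-.004),(.008,.004),(-.008,-.004),(-.008,.004))]).round(1).tolist())
print('shoulder/head', proj(C,[T([x,.025,z]) for x,z in((.034,-.004),(.034,.004),(.056,-.004),(.056,.004))]).round(1).tolist())
E
python3 mouth.py; python3 crop.py w5 250 180 80 60 w5e;python3 crop.py w5 260 290 60 45 w5f
```

```text
0.265 [[0.637, -0.015, 0.265], [0.6555, -0.0165, 0.265], [0.6346, -0.0536, 0.265], [0.6527, -0.055, 0.265], [0.6469, -0.0048, 0.265]] mean4 [ 0.645 -0.035  0.265] dx 0.0185 0.0182 dy 0.0386
yaw from y -0.06641755567550822 from x [np.float64(-0.07744346031722069), np.float64(-0.0772850728068747)]
0.27 [[0.6371, -0.0154, 0.27], [0.6552, -0.0168, 0.27], [0.6348, -0.0532, 0.27], [0.6526, -0.0546, 0.27], [0.6469, -0.0054, 0.27]] mean4 [ 0.6449 -0.035   0.27  ] dx 0.0182 0.0178 dy 0.0378
yaw from y -0.06641755567550778 from x [np.float64(-0.07744346031722085), np.float64(-0.07728507280687473)]
tcp [ 0.6382643  -0.11229165  0.36848707] zang -0.07648430275279348
stem end [[274.9, 301.8], [295.3, 301.8], [275.3, 335.1], [294.8, 335.1]]
shoulder/head [[278.0, 202.5], [290.8, 202.5], [278.6, 193.3], [290.0, 193.3]]
```

View pics/w5e.png

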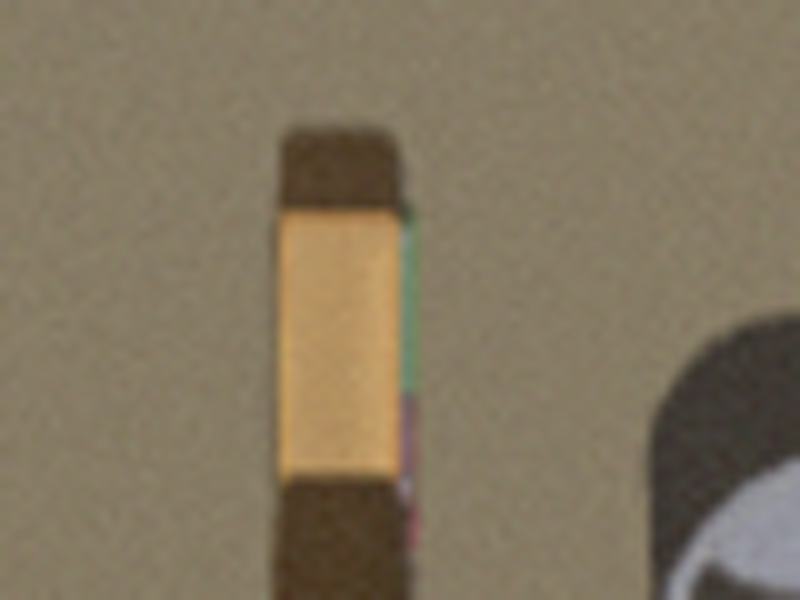

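View pics/w5f.png

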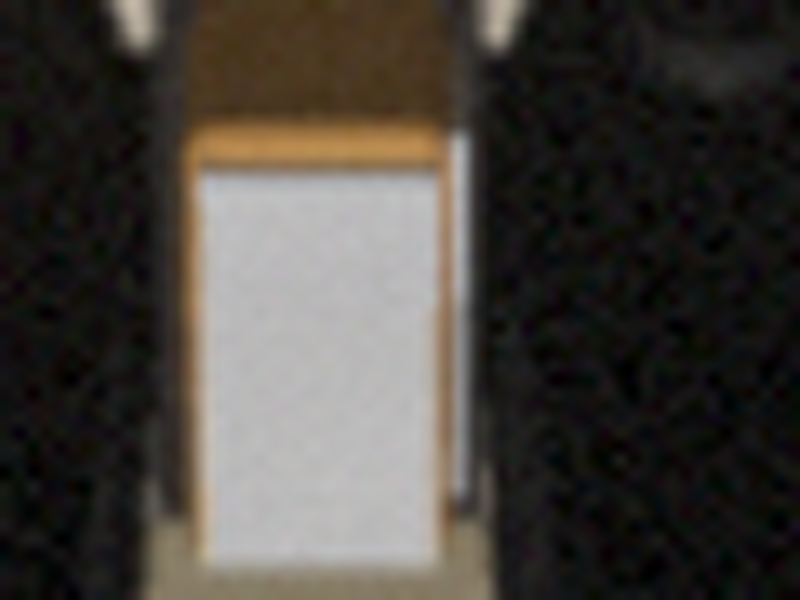

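Emit:
servo_tool(twist=[[0, 0, 0.003], [0, 0, 0], [0, 0, 0], [0, 0, 0], [0, 0, 0], [0, 0, 0]], xyz=[[0.3, 3.6, 0], [0.4, 4, 0], [0, 0, -1.5], [0, 0, -1.5], [0, 0, 0], [0, 0, 0]], fingers=[0, 0, 0, 0, 0, 0])

```text
time: 8.02
tool_pos: [0.6454, -0.0383, 0.3392]
tool_rot: [0.706, 0.027, 0.707, -0.027]
contact_force: [0.3, 0.5, -0.7]
gripper_width: 0.085
```

```bash
python3 shot.py w6; python3 crop.py w6 180 130 240 180 w6c
```

```text
8.025 [ 0.6454 -0.0383  0.3392] zang -0.0761 x [-0. -0. -1.] 0.08466216842013867 [ 0.3  0.5 -0.7] [-0.17  0.06  1.43 -0.    1.65 -0.1 ]
```

View pics/w6c.png

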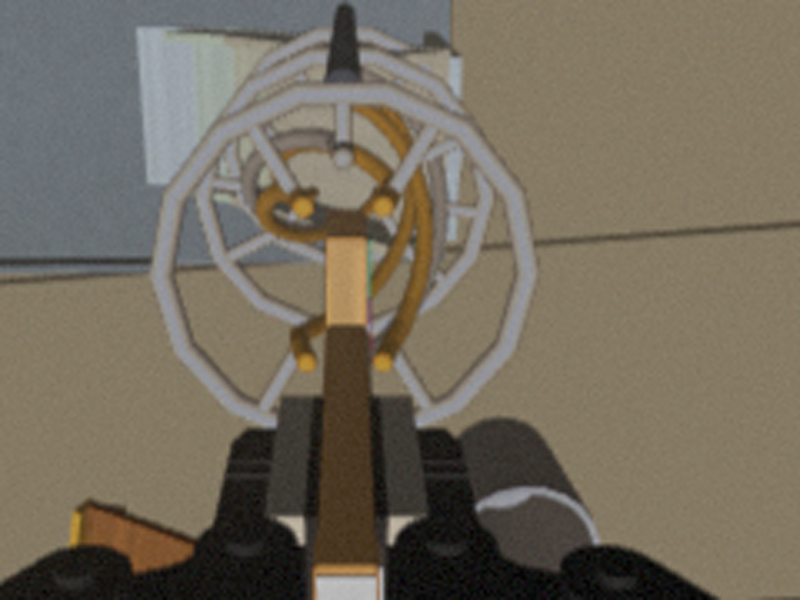

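```bash
python3 - <<'E'
from h import *; import pickle,sys
s=pickle.load(open('pics/w6.pkl','rb'));C=cam('wrist',s)
k=lambda p: np.array(p)/(800/240)+[180,130]
px=k([[303,205],[383,204],[306,362],[382,362],[343,156]])
P=np.array([onz(C,p,.27) for p in px]); print(P.round(4), P[:4].mean(0))
Rt=quat(s['tool_rot']).as_matrix(); 
T=lambda v: s['tool_pos']+Rt@np.array(v)
b=proj(C,[T([.056,.025,z]) for z in(-.004,.004)]); print('pred bottom',b, 'obs',k([[328,210],[365,210]]))
b=proj(C,[T([.034,.025,z]) for z in(-.004,.004)]); print('pred shoulder',b, 'obs',k([[327,237],[367,237]]))
# stereo of balls with w5
C5=cam('wrist',pickle.load(open('pics/w5.pkl','rb')))
p5=np.array([[332,275],[468,275],[339,565],[466,565],[399,187]])/(800/140)+[215,40]
Q=np.array([tri([C5,C],[a,b])[0] for a,b in zip(p5,px)]); print(Q.round(4),Q[:4].mean(0))
E
```

```text
[[ 0.6372 -0.0148  0.27  ]
 [ 0.655  -0.0159  0.27  ]
 [ 0.6345 -0.0529  0.27  ]
 [ 0.6523 -0.0542  0.27  ]
 [ 0.6469 -0.0044  0.27  ]] [ 0.64472617 -0.03444734  0.27      ]
pred bottom [[278.56482336 193.28647199]
 [290.00235256 193.27586005]] obs [[278.4 193. ]
 [289.5 193. ]]
pred shoulder [[278.0278728  202.48884867]
 [290.76216198 202.47703699]] obs [[278.1 201.1]
 [290.1 201.1]]
[[ 0.6371 -0.0153  0.2681]
 [ 0.6552 -0.0166  0.2674]
 [ 0.6346 -0.0532  0.2692]
 [ 0.6524 -0.0546  0.2691]
 [ 0.6469 -0.005   0.267 ]] [ 0.64482177 -0.03494126  0.26846874]
```

Emit:
servo_tool(twist=[[0, 0, 0], [0, 0, 0], [0, 0, 0], [0, 0, 0], [0, 0, 0]], xyz=[[-0.05, 0.25, 0], [0, 0, -0.8], [0, 0, 0], [0, 0, 0], [0, 0, 0]], fingers=[0, 0, 0, 0, 0])

```text
time: 8.7
tool_pos: [0.645, -0.035, 0.3315]
tool_rot: [0.707, 0.027, 0.707, -0.027]
contact_force: [-0.1, 0.1, -0.7]
gripper_width: 0.086
```

```bash
python3 shot.py w7; python3 crop.py w7 220 160 160 120 w7c
```

```text
8.7 [ 0.645  -0.035   0.3315] zang -0.075 x [ 0. -0. -1.] 0.08595937061358115 [-0.1  0.1 -0.7] [-0.17  0.06  1.44  0.    1.64 -0.09]
```

View pics/w7c.png

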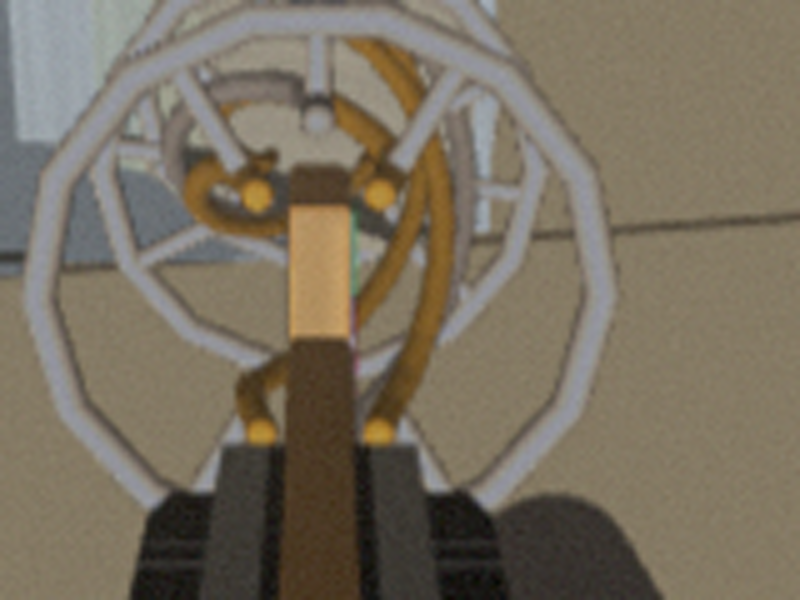

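Emit:
servo_tool(twist=[[0, 0, 0], [0, 0, 0], [0, 0, 0], [0, 0, 0], [0, 0, 0]], xyz=[[0, 0.03, -0.6], [0, 0, -0.6], [0, 0, -0.4], [0, 0, 0], [0, 0, 0]], fingers=[0, 0, 0, 0, 0])

```text
time: 9.38
tool_pos: [0.645, -0.0347, 0.3154]
tool_rot: [0.707, 0.026, 0.707, -0.027]
contact_force: [-0.3, 0.2, -0.1]
gripper_width: 0.087
```

```bash
python3 shot.py w8; python3 crop.py w8 220 160 160 120 w8c
```

```text
9.375 [ 0.645  -0.0347  0.3154] zang -0.075 x [ 0. -0. -1.] 0.08666387724589773 [-0.3  0.2 -0.1] [-0.17  0.07  1.46 -0.    1.62 -0.09]
```

View pics/w8c.png

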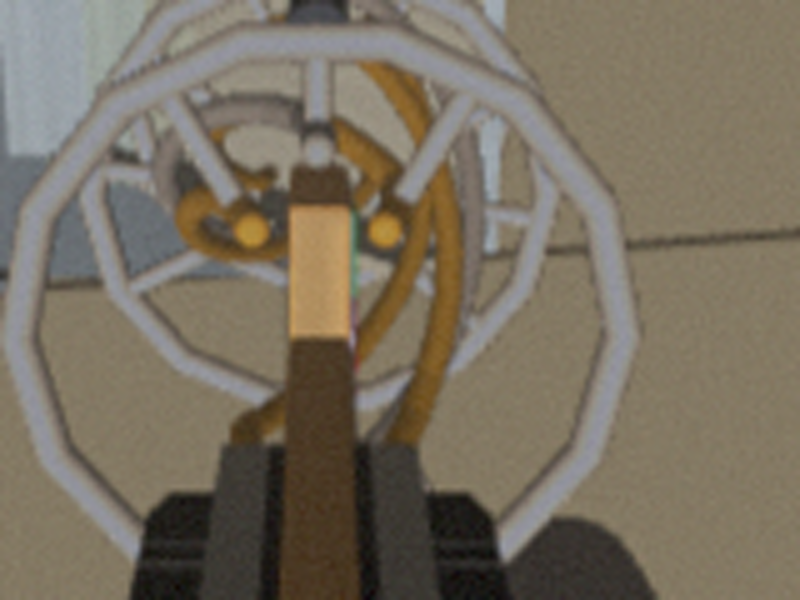

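Emit:
servo_tool(twist=[[0, 0, 0], [0, 0, 0], [0, 0, 0], [0, 0, 0]], xyz=[[0, 0, -0.4], [0, 0, -0.4], [0, 0, 0], [0, 0, 0]], fingers=[0, 0, 0, 0])

```text
time: 9.93
tool_pos: [0.6449, -0.0347, 0.3072]
tool_rot: [0.707, 0.027, 0.707, -0.027]
contact_force: [0.6, -0.3, -1.5]
gripper_width: 0.086
```

```bash
python3 shot.py w9; python3 crop.py w9 220 160 160 120 w9c
```

```text
9.925 [ 0.6449 -0.0347  0.3072] zang -0.0751 x [-0.  0. -1.] 0.08574588373072946 [ 0.6 -0.3 -1.5] [-0.17  0.07  1.47  0.    1.6  -0.09]
```

View pics/w9c.png

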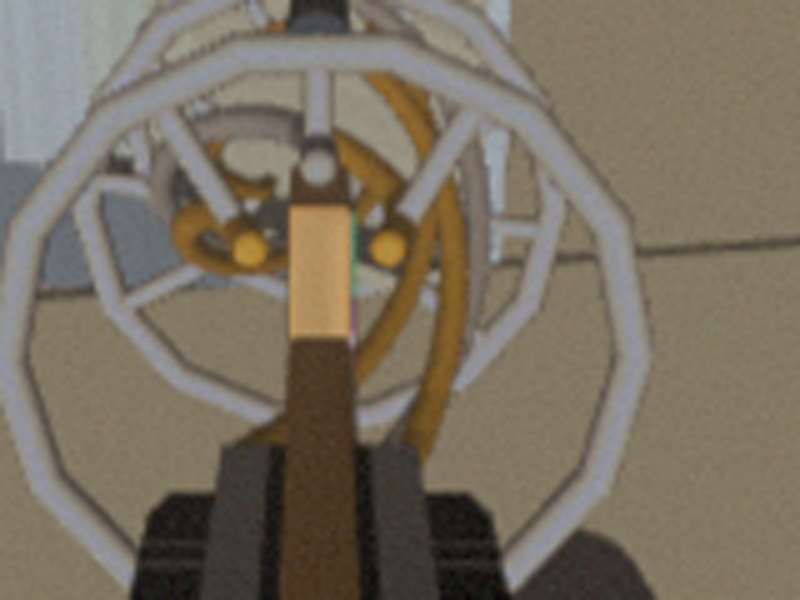

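Emit:
servo_tool(twist=[[0, 0, 0], [0, 0, 0], [0, 0, 0], [0, 0, 0], [0, 0, 0], [0, 0, 0], [0, 0, 0], [0, 0, 0]], xyz=[[0, 0, 0], [0, 0, 0], [0, 0, 0], [0, 0, 0], [0, 0, 0], [0, 0, 0], [0, 0, 0], [0, 0, 0]], fingers=[1, 1, 1, 1, 1, 1, 1, 1])

```text
time: 10.98
tool_pos: [0.6449, -0.0347, 0.3073]
tool_rot: [0.707, 0.027, 0.707, -0.027]
contact_force: [0.2, 0.9, -0.1]
gripper_width: 1.0
```

Emit:
servo_tool(twist=[[0, 0, 0], [0, 0, 0], [0, 0, 0], [0, 0, 0], [0, 0, 0], [0, 0, 0], [0, 0, 0], [0, 0, 0]], xyz=[[0, 0, 2], [0, 0, 3], [0, 0, 3], [0, 0, 0], [0, 0, 0], [0, 0, 0], [0, 0, 0], [0, 0, 0]], fingers=[1, 1, 1, 1, 1, 1, 1, 1])

```text
time: 11.98
tool_pos: [0.6448, -0.0347, 0.3865]
tool_rot: [0.706, 0.027, 0.707, -0.026]
contact_force: [-0.9, 1.4, 0.6]
gripper_width: 1.001
```

```bash
python3 shot.py w10; python3 - <<'E'
from h import *
for n in ("scene","side"): cv2.imwrite(f"pics/{n}2.png",vision.grab_frame(n)[:,:,::-1])
E
```

```text
11.975 [ 0.6448 -0.0347  0.3865] zang -0.075 x [-0.001  0.    -1.   ] 1.000639620743163 [-0.9  1.4  0.6] [-0.17  0.06  1.35  0.    1.73 -0.09]
```

View pics/side2.png

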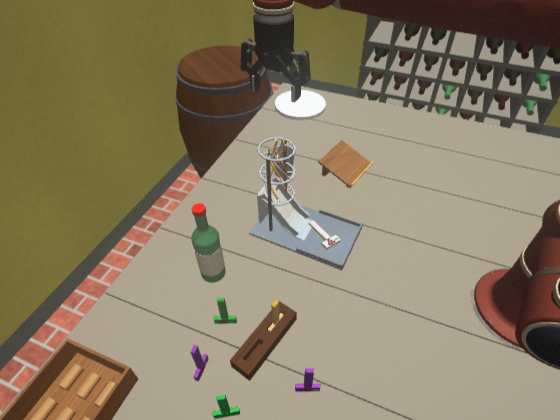

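View pics/w10.png

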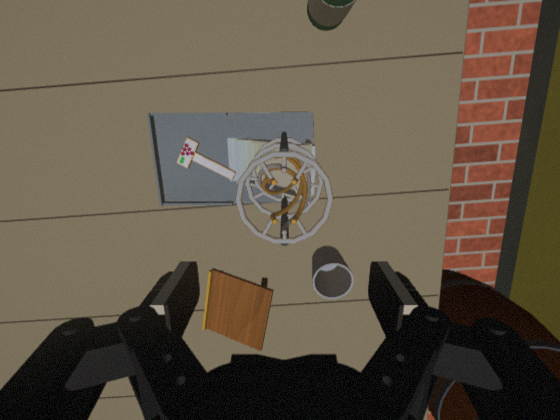

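View pics/scene2.png

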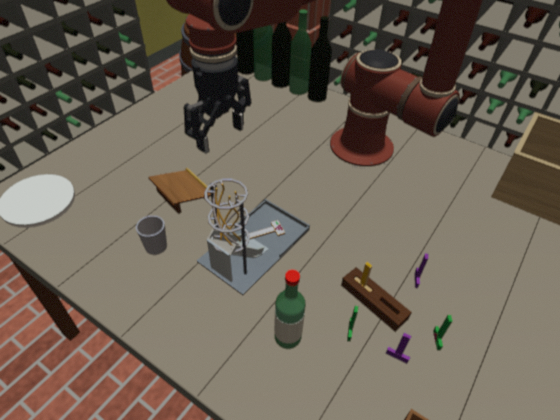

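```bash
python3 crop.py w10 160 125 96 72 w10c; python3 - <<'E'
from h import *
for n in ("side","wrist"): cv2.imwrite(f"pics/{n}3.png",vision.grab_frame(n)[:,:,::-1])
E
python3 crop.py side2 290 200 80 60 side2c
```

```text
(no output)
```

View pics/w10c.png

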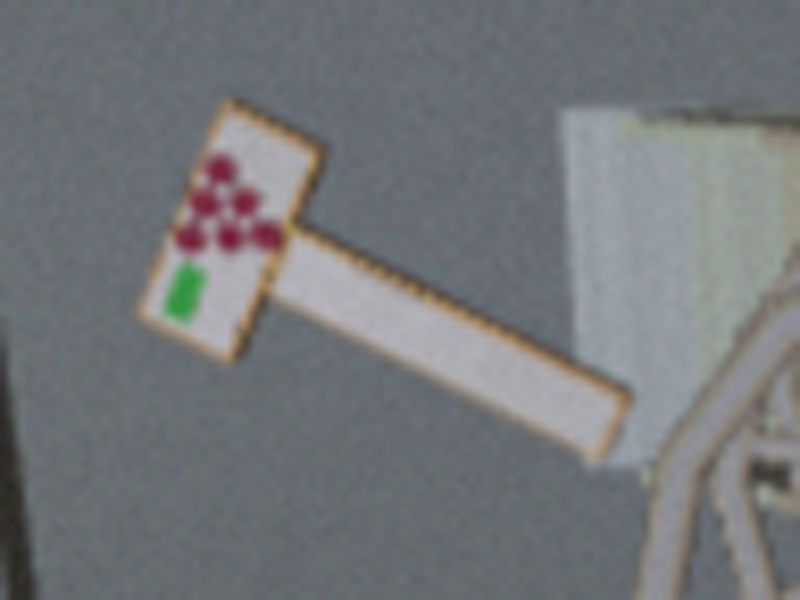

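View pics/side2c.png

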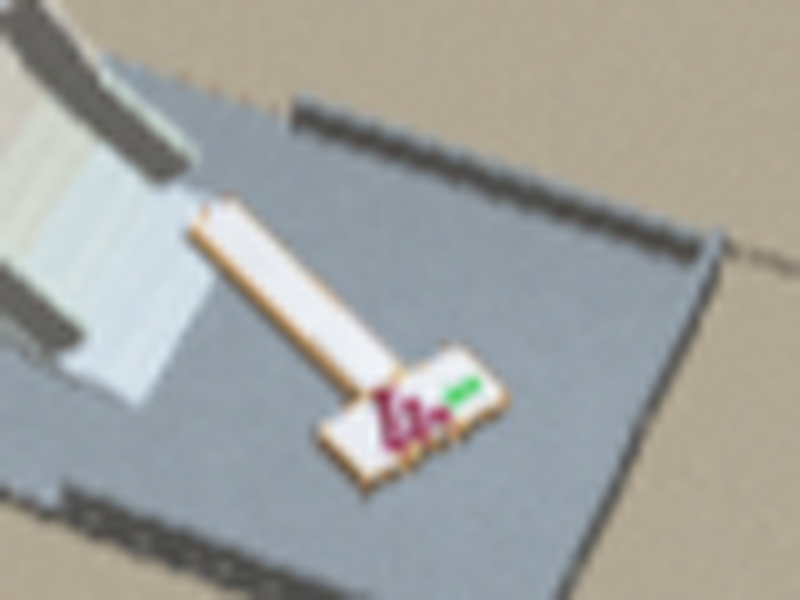

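```bash
cat > fit2.py <<'E'
from h import *; import pickle
C=cam('wrist',pickle.load(open('pics/w10.pkl','rb')));D=cam('side')
M=np.array([[50,-25,0],[50,25,0],[28,-25,0],[28,25,0],[-50,-8,0],[-50,8,0]])/1e3
pw=np.array([[228,100],[140,312],[322,150],[234,358],[630,395],[600,462]])/(800/96)+[160,125]
# side: head-end corners: (365,488)->-y side?, head (505,400)
Ms=np.array([[50,-25,0],[50,25,0],[28,-25,0],[28,25,0],[-50,-8,0]])/1e3
ps=np.array([[367,483],[508,395],[322,435],[458,345],[190,228]])/10+[290,200]
def f(p,z=None,w=(1,1)):
    zz=p[3] if z is None else z
    Rm=R.from_euler('z',p[2]).as_matrix()*1
    a=proj(C,M@Rm.T+[p[0],p[1],zz])-pw; b=proj(D,Ms@Rm.T+[p[0],p[1],zz])-ps
    return np.r_[w[0]*a.ravel(),w[1]*b.ravel()]
x0=[.49,-.02,2.6,.016]
for nm,kw in (('both',{}),('wrist z=.016',dict(z=.016,w=(1,0))),('side z=.016',dict(z=.016,w=(0,1)))):
    r=least_squares(f,x0,kwargs=kw); print(nm,r.x.round(4),r.fun.round(1))
E
python3 fit2.py
```

```text
both [ 0.5099 -0.0319  2.5794  0.0096] [-0.3  0.1 -0.4  0.2  0.2  0.2 -0.1  0.5 -0.1  0.1 -0.3 -0.2 -0.1  0.1
 -0.   0.4 -0.8 -0.3 -0.4  0.4 -0.5  0.1]
wrist z=.016 [ 0.5121 -0.0308  2.5767  0.016 ] [-0.3 -0.4 -0.6  0.1  0.4 -0.2 -0.2  0.4  0.4  0.2  0.2 -0.  -0.  -0.
 -0.  -0.  -0.  -0.  -0.  -0.  -0.  -0. ]
side z=.016 [ 0.5081 -0.0275  2.583   0.016 ] [-0.  -0.  -0.  -0.  -0.  -0.  -0.  -0.  -0.  -0.  -0.  -0.   0.3  0.1
  0.4  0.3 -0.5 -0.4  0.1  0.2 -0.3 -0.1]
```

Emit:
servo_tool(twist=[[0, 0, 0.135], [0, 0, 0.135], [0, 0, 0.135], [0, 0, 0.135], [0, 0, 0.135], [0, 0, 0.135], [0, 0, 0.135], [0, 0, 0.139]], xyz=[[-3, 0.2, 0], [-3, 0.2, 0], [-3, 0.2, 0], [-3, 0.2, 0], [-2.2, 0.1, -3], [0, 0, -5], [0, 0, -5], [0, 0, -5]], fingers=[0.55, 0.55, 0.55, 0.55, 0.55, 0.55, 0.55, 0.55])

```text
time: 13.22
tool_pos: [0.5029, -0.0257, 0.2062]
tool_rot: [0.619, -0.344, 0.618, 0.343]
contact_force: [0.4, 0.4, -0.7]
gripper_width: 0.553
```

Emit:
servo_tool(twist=[[0, 0, 0], [0, 0, 0], [0, 0, 0], [0, 0, 0]], xyz=[[0, 0, -5], [0, 0, -2.5], [0, 0, 0], [0, 0, 0]], fingers=[0.55, 0.55, 0.55, 0.55])

```text
time: 13.72
tool_pos: [0.504, -0.0259, 0.134]
tool_rot: [0.62, -0.342, 0.618, 0.341]
contact_force: [-0.1, -0.5, 0.3]
gripper_width: 0.55
```

```bash
python3 shot.py w11
```

```text
13.725 [ 0.504  -0.0259  0.134 ] zang 1.0091 x [ 0.002 -0.001 -1.   ] 0.5499989938834557 [-0.1 -0.5  0.3] [-0.2  -0.16  1.98 -0.    1.32 -1.21]
```

View pics/w11.png

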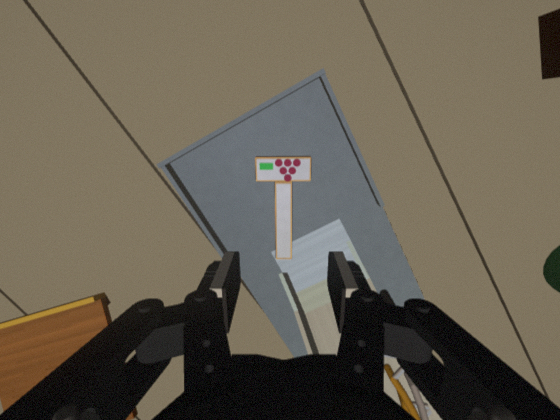

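```bash
python3 crop.py w11 205 145 160 120 w11c
```

```text
(no output)
```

View pics/w11c.png

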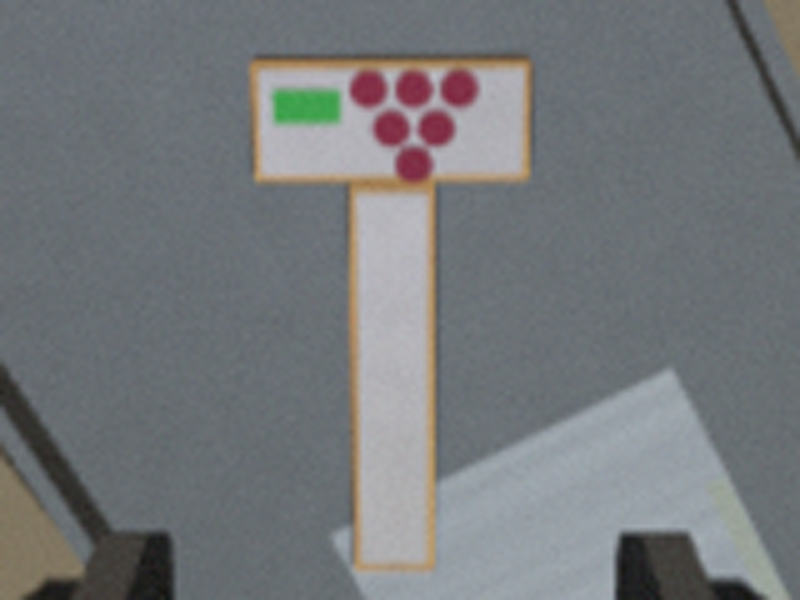

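```bash
cat > fit3.py <<'E'
from h import *; import pickle
s=pickle.load(open('pics/w11.pkl','rb'));C=cam('wrist',s)
M=np.array([[50,25,0],[50,-25,0],[28,25,0],[28,-25,0],[-50,8,0],[-50,-8,0]])/1e3
pw=np.array([[250,60],[531,60],[254,183],[530,183],[355,570],[434,570]])/5+[205,145]
def f(p,z=None):
    Rm=R.from_euler('zy',[p[2],p[4]]).as_matrix()
    return (proj(C,M@Rm.T+[p[0],p[1],p[3] if z is None else z])-pw).ravel()
x0=[.51,-.03,2.58,.016,0]
r=least_squares(f,x0); print(r.x.round(4),r.fun.round(1))
r=least_squares(lambda q:f([*q,.016,0]),x0[:3]); print(r.x.round(4),r.fun.round(1))
c=r.x; h=np.array([np.cos(c[2]),np.sin(c[2])])
for g in (.005,.01): print('grasp',g,c[:2]+g*h)
E
python3 fit3.py
```

```text
[ 0.5117 -0.0304  2.5854  0.0156 -0.019 ] [ 0.   0.3  0.2 -0.   0.1 -0.  -0.1 -0.3 -0.3  0.   0.1  0. ]
[ 0.5117 -0.0304  2.5847] [-0.1  0.4  0.3  0.1 -0.   0.1 -0.1 -0.2 -0.3 -0.2  0.1 -0.3]
grasp 0.005 [ 0.50743608 -0.02775029]
grasp 0.01 [ 0.50319145 -0.02510773]
```

Emit:
servo_tool(twist=[[0, 0, 0.005], [0, 0, 0], [0, 0, 0], [0, 0, 0], [0, 0, 0], [0, 0, 0]], xyz=[[-0.1, 0.1, -5], [0, 0, -4], [0, 0, -2], [0, 0, -0.8], [0, 0, -0.5], [0, 0, 0]], fingers=[0.55, 0.55, 0.55, 0.55, 0.55, 0.55])

```text
time: 14.52
tool_pos: [0.5029, -0.0249, 0.0104]
tool_rot: [0.619, -0.344, 0.618, 0.343]
contact_force: [0.5, -0.0, 0.6]
gripper_width: 0.549
```

```bash
python3 shot.py w12
```

```text
14.525 [ 0.5029 -0.0249  0.0104] zang 1.014 x [ 0.002 -0.    -1.   ] 0.5488196398220233 [ 0.5 -0.   0.6] [-0.2   0.02  2.05  0.    1.07 -1.21]
```

View pics/w12.png

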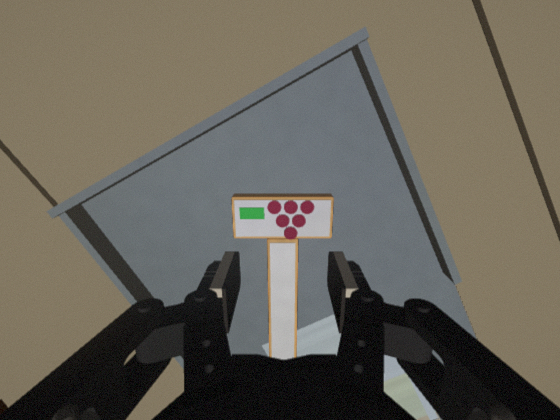

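Emit:
servo_tool(twist=[[0, 0, 0], [0, 0, 0], [0, 0, 0], [0, 0, 0], [0, 0, 0], [0, 0, 0]], xyz=[[0, 0, 0], [0, 0, 0], [0, 0, 0], [0, 0, 0], [0, 0, 0], [0, 0, 0]], fingers=[0, 0, 0, 0, 0, 0])

```text
time: 15.32
tool_pos: [0.5026, -0.0248, 0.0101]
tool_rot: [0.618, -0.344, 0.618, 0.343]
contact_force: [-1.0, -0.8, 5.3]
gripper_width: 0.158
```

```bash
python3 shot.py w13
```

```text
15.325 [ 0.5026 -0.0248  0.0101] zang 1.014 x [ 0.001 -0.    -1.   ] 0.15808780086748717 [-1.  -0.8  5.3] [-0.2   0.02  2.05 -0.    1.07 -1.21]
```

View pics/w13.png

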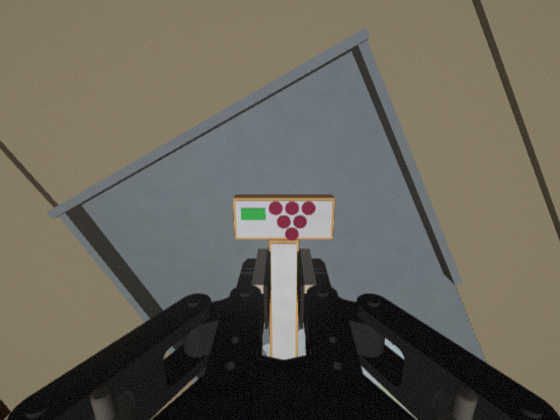

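Emit:
servo_tool(twist=[[0, 0, 0], [0, 0, 0], [0, 0, 0], [0, 0, 0], [0, 0, 0], [0, 0, 0]], xyz=[[0, 0, 1], [0, 0, 3], [0, 0, 5], [0, 0, 5], [0, 0, 2], [0, 0, 0]], fingers=[0, 0, 0, 0, 0, 0])

```text
time: 16.12
tool_pos: [0.5026, -0.0248, 0.1704]
tool_rot: [0.619, -0.344, 0.617, 0.343]
contact_force: [-0.6, 0.4, -1.0]
gripper_width: 0.163
```

```bash
python3 shot.py w14;python3 crop.py w10 190 255 120 90 w10e
```

```text
16.125 [ 0.5026 -0.0248  0.1704] zang 1.014 x [ 0.003 -0.001 -1.   ] 0.16336061666032087 [-0.6  0.4 -1. ] [-0.2  -0.2   1.96 -0.    1.38 -1.21]
```

View pics/w14.png

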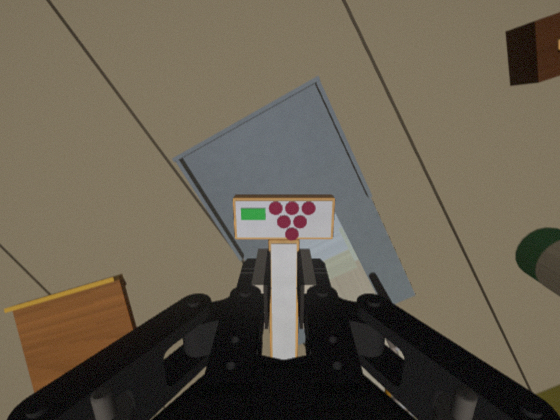

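View pics/w10e.png

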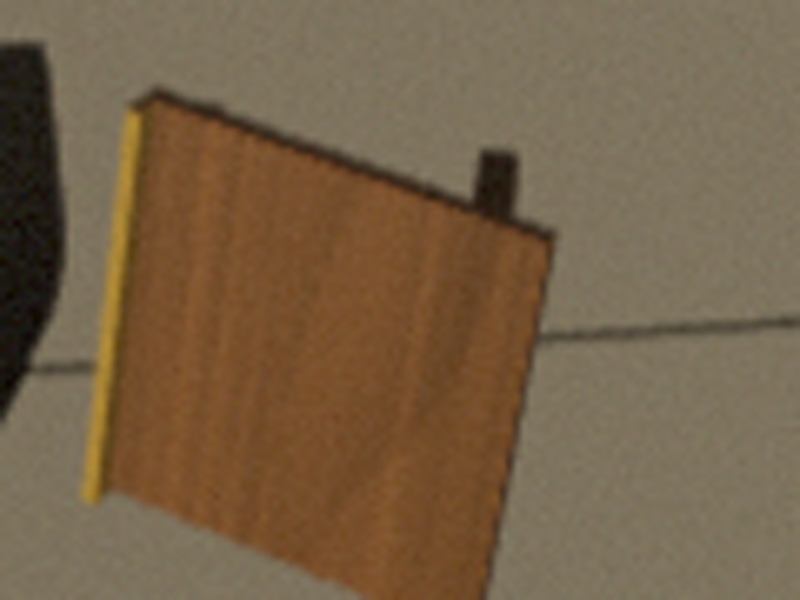

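```bash
cat > fit4.py <<'E'
from h import *; import pickle
S=cam('scene');D=cam('side');W=cam('wrist',pickle.load(open('pics/w10.pkl','rb')))
rz=lambda a:R.from_euler('z',a).as_matrix()
Q=lambda yaw: rz(yaw)@R.from_euler('y',-.33).as_matrix()
sp=np.array([[345,435],[88,172],[465,85]])/10+[140,160]
dp=np.array([[88,315],[315,98],[628,315],[412,553]])/10+[310,130]
wp=np.array([[552,237],[138,112],[97,500]])/(800/120)+[190,255]
Mu=np.array([[65,70,0],[65,-70,0],[-62,-70,8],[-62,70,8]])/1e3
def g(p,w=(1,1,1),z=None):
    P=Mu@Q(p[2]).T+[p[0],p[1],p[3] if z is None else z]
    return np.r_[w[0]*(proj(S,P[:3])-sp).ravel(),w[1]*(proj(D,P)-dp).ravel(),w[2]*(proj(W,P[[0,3,2]])-wp).ravel()]
if __name__=='__main__':
    for w,z in (((1,1,1),None),((0,0,1),.04),((1,0,0),.04),((0,1,0),.04),((1,1,1),.04)):
        r=least_squares(g,[.526,-.319,-.25,.04],kwargs=dict(w=w,z=z)); print(w,z,r.x.round(4),r.fun.round(1))
E
python3 fit4.py
```

```text
(1, 1, 1) None [ 0.5274 -0.3222 -0.2508  0.0338] [-1.3 -0.  -1.3 -0.2 -1.3 -0.2 -0.5 -0.2 -0.4  0.2 -0.5  0.2 -0.2 -0.5
 -1.3 -0.2 -0.6 -0.8 -1.  -0.9]
(0, 0, 1) 0.04 [ 0.5309 -0.3194 -0.2416  0.04  ] [-0.  -0.  -0.  -0.  -0.  -0.  -0.  -0.  -0.  -0.  -0.  -0.  -0.  -0.
  0.1  0.1 -0.1 -0.3  0.   0.3]
(1, 0, 0) 0.04 [ 0.5299 -0.3131 -0.2517  0.04  ] [ 0.1  0.3 -0.1 -0.1  0.  -0.2 -0.  -0.  -0.   0.  -0.   0.  -0.  -0.
 -0.  -0.  -0.  -0.  -0.  -0. ]
(0, 1, 0) 0.04 [ 0.5246 -0.3147 -0.2502  0.04  ] [ 0.  -0.   0.  -0.   0.  -0.  -0.3 -0.2 -0.1  0.1  0.1  0.2  0.3 -0.2
 -0.  -0.  -0.  -0.  -0.  -0. ]
(1, 1, 1) 0.04 [ 0.5288 -0.3176 -0.2482  0.04  ] [-0.7 -0.6 -1.  -0.9 -0.9 -1.  -1.3 -1.  -1.1 -0.6 -1.  -0.6 -0.7 -1.1
 -1.  -0.5 -1.1 -1.3 -1.4 -0.5]
```

```bash
cat > tgt.py <<'E'
from h import *; import sys
ex,ey,ez,yaw=[float(a) for a in sys.argv[1:5]]; mx,h=float(sys.argv[5]),float(sys.argv[6])
E=R.from_euler('z',yaw).as_matrix()@R.from_euler('y',-.33).as_matrix()
o=np.array([ex,ey,ez])
Rt=np.column_stack([-E[:,2],-E[:,0],E[:,1]])   # tool axes
c=o+E@np.array([mx,0,.004+h])
tcp=c-Rt@np.array([-.0019,-.0107,0])
s=manip.state(); R0=quat(s['tool_rot']).as_matrix()
rv=R.from_matrix(Rt@R0.T).as_rotvec()
print('target',tcp.round(4),'d cm',((tcp-s['tool_pos'])*100).round(2),'rotvec',rv.round(4),np.linalg.norm(rv).round(3),'normal',E[:,2].round(4),'xdir',E[:,0].round(4))
E
python3 tgt.py .5305 -.319 .04 -.246 -.006 .06;python3 tgt.py .5305 -.319 .04 -.246 -.006 .0015
```

```text
target [ 0.4957 -0.3103  0.0933] d cm [ -0.57 -28.56  -7.5 ] rotvec [-0.1295 -0.3061  0.308 ] 0.453 normal [-0.3143  0.0789  0.946 ] xdir [ 0.9176 -0.2304  0.324 ]
target [ 0.514  -0.3149  0.038 ] d cm [  1.26 -29.03 -13.03] rotvec [-0.1295 -0.3061  0.308 ] 0.453 normal [-0.3143  0.0789  0.946 ] xdir [ 0.9176 -0.2304  0.324 ]
```

Emit:
servo_tool(twist=[[-0.0216, -0.051, 0.0513], [-0.0216, -0.051, 0.0513], [-0.0216, -0.051, 0.0513], [-0.0216, -0.051, 0.0513], [-0.0216, -0.051, 0.0513], [-0.0216, -0.051, 0.0513], [0, 0, 0], [0, 0, 0]], xyz=[[-0.1, -4, 0], [-0.1, -5, 0], [-0.1, -5, 0], [-0.1, -5, 0], [-0.1, -5, 0], [-0.1, -4.6, 0], [0, 0, -3], [0, 0, -3]], fingers=[0, 0, 0, 0, 0, 0, 0, 0])

```text
time: 17.18
tool_pos: [0.4939, -0.3103, 0.105]
tool_rot: [0.622, -0.518, 0.479, 0.338]
contact_force: [0.3, -0.4, -0.8]
gripper_width: 0.161
```

Emit:
servo_tool(twist=[[0, 0, 0], [0, 0, 0], [0, 0, 0]], xyz=[[0, 0, -1.5], [0, 0, 0], [0, 0, 0]], fingers=[0, 0, 0])

```text
time: 17.55
tool_pos: [0.4965, -0.3109, 0.0951]
tool_rot: [0.622, -0.521, 0.478, 0.337]
contact_force: [-0.6, 0.8, -0.2]
gripper_width: 0.159
```

```bash
python3 shot.py w15; python3 tgt.py .5305 -.319 .04 -.246 -.006 .0015; python3 crop.py w15 130 80 320 240 w15c
```

```text
17.55 [ 0.4965 -0.3109  0.0951] zang 1.325 x [ 0.316 -0.08  -0.945] 0.15920182952966283 [-0.6  0.8 -0.2] [-0.76 -0.1   2.03  0.2   0.93 -2.19]
target [ 0.514  -0.3149  0.038 ] d cm [ 1.73 -0.37 -5.77] rotvec [ 0.0015  0.0027 -0.0002] 0.003 normal [-0.3143  0.0789  0.946 ] xdir [ 0.9176 -0.2304  0.324 ]
```

View pics/w15c.png

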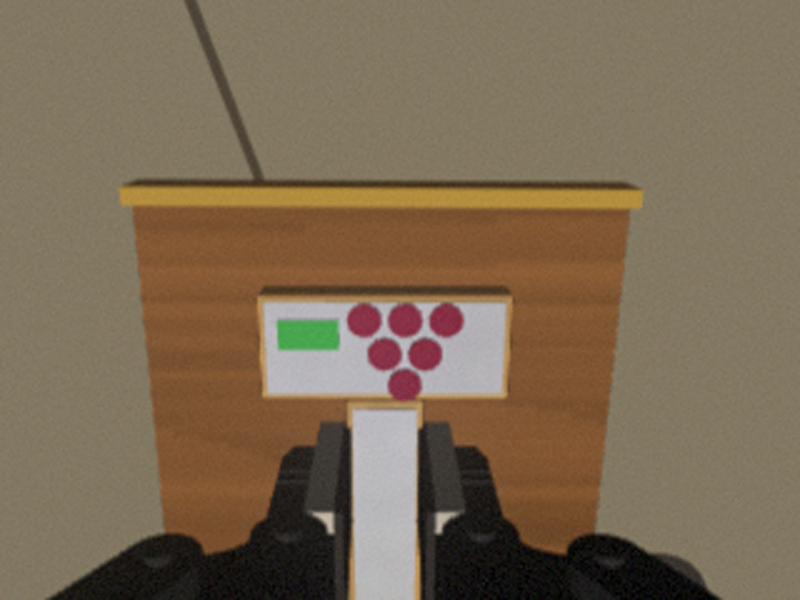

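```bash
python3 - <<'E'
from h import *; import pickle
s=pickle.load(open('pics/w15.pkl','rb'));C=cam('wrist',s)
k=lambda p: np.array(p)/2.5+[130,80]
obs=k([[121,206],[642,208],[134,206],[629,208]])
def P(p):
    E=R.from_euler('z',p[2]).as_matrix()@R.from_euler('y',-.33).as_matrix()
    return np.array([[-60,72,8],[-60,-72,8],[-60,70,8],[-60,-70,8]])/1e3@E.T+p[[0,1,3]]
print(proj(C,P(np.array([.5305,-.319,-.246,.04]))).round(1),obs)
Rt=quat(s['tool_rot']).as_matrix(); T=lambda v:s['tool_pos']+Rt@np.array(v)
m=proj(C,[T([-.0019-dz,-.0107+x,-y]) for x,y,dz in((.05,-.025,.004),(.05,.025,.004),(.028,-.025,.004),(.028,.025,.004))])
print(m.round(1),k([[512,297],[258,297],[508,398],[263,398]]))
E
```

```text
[[390.  165.2]
 [177.4 165.3]
 [387.  165.2]
 [180.3 165.3]] [[178.4 162.4]
 [386.8 163.2]
 [183.6 162.4]
 [381.6 163.2]]
[[334.3 198.4]
 [231.2 198.5]
 [332.  240. ]
 [233.6 240.1]] [[334.8 198.8]
 [233.2 198.8]
 [333.2 239.2]
 [235.2 239.2]]
```

Emit:
servo_tool(twist=[[-0.0005, -0.001, 0], [-0.0005, -0.001, 0], [0, 0, 0], [0, 0, 0], [0, 0, 0]], xyz=[[0.45, -0.1, -1.65], [0.45, -0.1, -1.65], [0.45, -0.1, -1.65], [0, 0, 0], [0, 0, 0]], fingers=[0, 0, 0, 0, 0])

```text
time: 18.23
tool_pos: [0.5095, -0.3137, 0.0446]
tool_rot: [0.622, -0.521, 0.478, 0.336]
contact_force: [0.6, 0.7, -0.5]
gripper_width: 0.159
```

```bash
python3 shot.py w16; python3 tgt.py .529 -.319 .0395 -.246 -.006 .0; python3 crop.py w16 130 80 320 240 w16c
```

```text
18.225 [ 0.5095 -0.3137  0.0446] zang 1.3248 x [ 0.317 -0.08  -0.945] 0.15901875839769852 [ 0.6  0.7 -0.5] [-0.75  0.    2.02  0.22  0.83 -2.2 ]
target [ 0.513  -0.315   0.0361] d cm [ 0.33 -0.1  -0.91] rotvec [0.0014 0.0035 0.0001] 0.004 normal [-0.3143  0.0789  0.946 ] xdir [ 0.9176 -0.2304  0.324 ]
```

View pics/w16c.png

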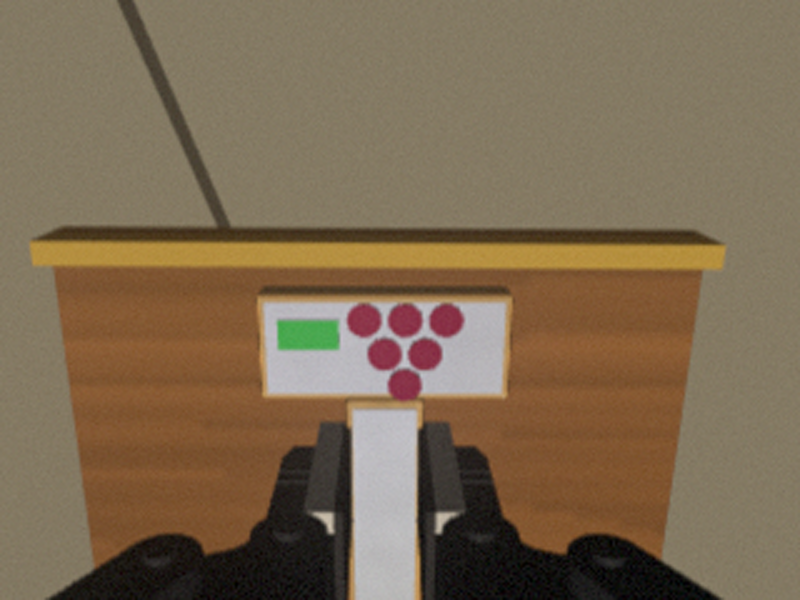

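Emit:
servo_tool(twist=[[0, 0, 0], [0, 0, 0], [0, 0, 0], [0, 0, 0]], xyz=[[0.08, -0.02, -0.24], [0.08, -0.02, -0.24], [0, 0, 0], [0, 0, 0]], fingers=[0, 0, 0, 0])

```text
time: 18.77
tool_pos: [0.5111, -0.3141, 0.0401]
tool_rot: [0.622, -0.521, 0.478, 0.336]
contact_force: [0.4, 0.3, -0.3]
gripper_width: 0.159
```

```bash
python3 shot.py w17;  python3 tgt.py .529 -.319 .0395 -.246 -.006 .0;python3 crop.py w17 130 80 320 240 w17c
```

```text
18.775 [ 0.5111 -0.3141  0.0401] zang 1.3247 x [ 0.317 -0.08  -0.945] 0.1591845003788372 [ 0.4  0.3 -0.3] [-0.75  0.02  2.02  0.22  0.82 -2.2 ]
target [ 0.513  -0.315   0.0361] d cm [ 0.2  -0.09 -0.4 ] rotvec [0.001  0.0031 0.0001] 0.003 normal [-0.3143  0.0789  0.946 ] xdir [ 0.9176 -0.2304  0.324 ]
```

View pics/w17c.png

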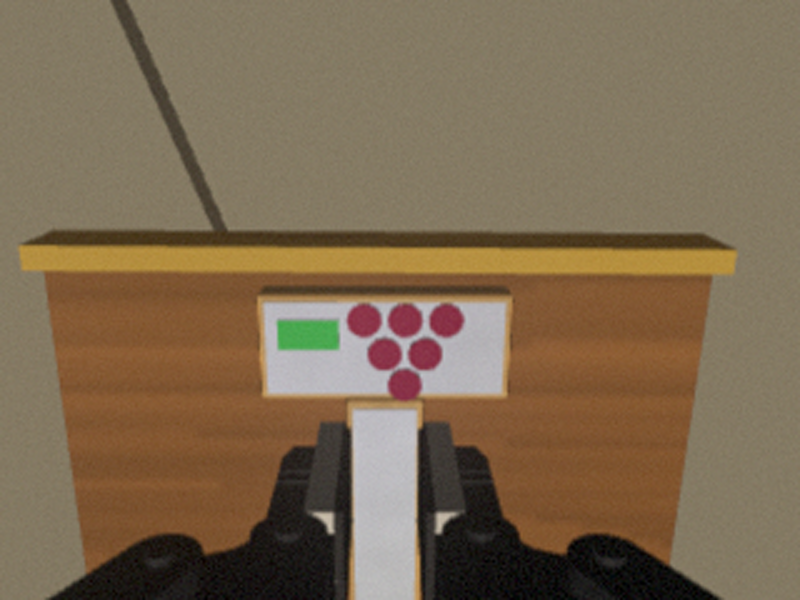

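Emit:
servo_tool(twist=[[0, 0, 0], [0, 0, 0], [0, 0, 0], [0, 0, 0]], xyz=[[0.03, -0.01, -0.095], [0.03, -0.01, -0.095], [0, 0, 0], [0, 0, 0]], fingers=[0, 0, 0, 0])

```text
time: 19.32
tool_pos: [0.5116, -0.3143, 0.0381]
tool_rot: [0.622, -0.521, 0.478, 0.336]
contact_force: [-1.0, 0.1, -0.2]
gripper_width: 0.161
```

Emit:
servo_tool(twist=[[0, 0, 0], [0, 0, 0], [0, 0, 0]], xyz=[[0.03, -0.01, -0.095], [0, 0, 0], [0, 0, 0]], fingers=[0, 0, 0])

```text
time: 19.7
tool_pos: [0.5119, -0.3144, 0.0371]
tool_rot: [0.622, -0.521, 0.478, 0.336]
contact_force: [1.2, 0.2, -0.1]
gripper_width: 0.161
```

```bash
python3 shot.py w18;  python3 tgt.py .529 -.319 .0395 -.246 -.006 .0;python3 crop.py w18 200 150 160 120 w18c
```

```text
19.7 [ 0.5119 -0.3144  0.0371] zang 1.3247 x [ 0.317 -0.08  -0.945] 0.1611582164727505 [ 1.2  0.2 -0.1] [-0.75  0.02  2.02  0.22  0.82 -2.2 ]
target [ 0.513  -0.315   0.0361] d cm [ 0.11 -0.06 -0.11] rotvec [0.0009 0.003  0.0001] 0.003 normal [-0.3143  0.0789  0.946 ] xdir [ 0.9176 -0.2304  0.324 ]
```

View pics/w18c.png

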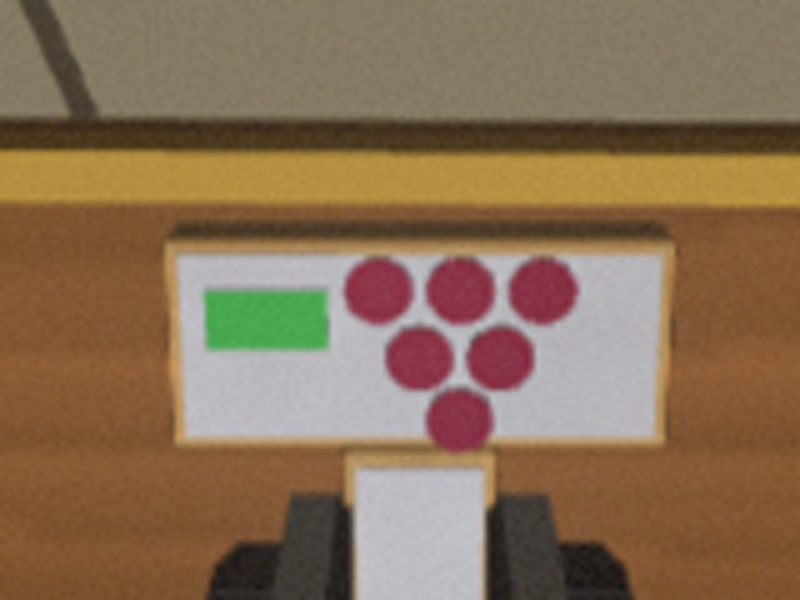

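Emit:
servo_tool(twist=[[0, 0, 0], [0, 0, 0], [0, 0, 0]], xyz=[[0.03, -0.01, -0.095], [0, 0, 0], [0, 0, 0]], fingers=[0, 0, 0])

```text
time: 20.12
tool_pos: [0.5123, -0.3146, 0.0364]
tool_rot: [0.622, -0.521, 0.478, 0.336]
contact_force: [-1.0, 0.1, 0.4]
gripper_width: 0.165
```

Emit:
servo_tool(twist=[[0, 0, 0], [0, 0, 0], [0, 0, 0], [0, 0, 0], [0, 0, 0], [0, 0, 0]], xyz=[[0, 0, 0], [0, 0, 0], [0, 0, 0], [0, 0, 0], [0, 0, 0], [0, 0, 0]], fingers=[0.25, 0.35, 0.5, 0.6, 0.6, 0.6])

```text
time: 20.88
tool_pos: [0.5122, -0.3145, 0.0362]
tool_rot: [0.622, -0.521, 0.478, 0.336]
contact_force: [-0.3, -0.2, 0.1]
gripper_width: 0.601
```

```bash
python3 shot.py w19; python3 crop.py w19 130 80 320 240 w19c
```

```text
20.875 [ 0.5122 -0.3145  0.0362] zang 1.3247 x [ 0.317 -0.08  -0.945] 0.6006409901206778 [-0.3 -0.2  0.1] [-0.75  0.02  2.02  0.22  0.81 -2.2 ]
```

View pics/w19c.png

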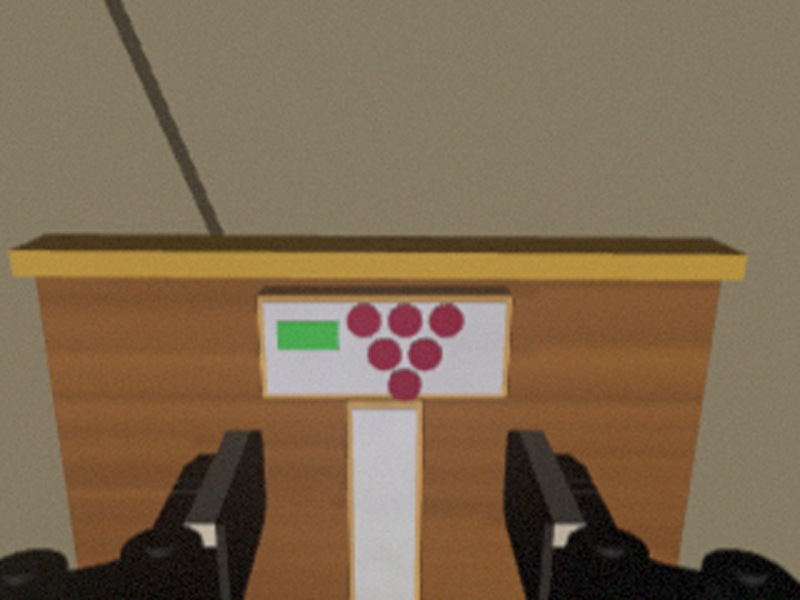

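Emit:
servo_tool(twist=[[0, 0, 0], [0, 0, 0], [0, 0, 0], [0, 0, 0], [0, 0, 0], [0, 0, 0], [0, 0, 0], [0, 0, 0]], xyz=[[0, 0, 0], [0, 0, 0], [0, 0, 0], [0, 0, 0], [0, 0, 0], [0, 0, 0], [0, 0, 0], [0, 0, 0]], fingers=[0.8, 0.8, 0.8, 0.8, 0.8, 0.8, 0.8, 0.8])

```text
time: 21.92
tool_pos: [0.5122, -0.3145, 0.0362]
tool_rot: [0.622, -0.521, 0.478, 0.336]
contact_force: [0.4, -0.3, 0.4]
gripper_width: 0.802
```

```bash
python3 shot.py w20; python3 crop.py w20 130 80 320 240 w20c; python3 - <<'E'
from h import *
for n in ("scene","side"): cv2.imwrite(f"pics/{n}4.png",vision.grab_frame(n)[:,:,::-1])
E
python3 crop.py side4 310 130 80 60 side4c
```

```text
21.925 [ 0.5122 -0.3145  0.0362] zang 1.3247 x [ 0.317 -0.08  -0.945] 0.8015335862158597 [ 0.4 -0.3  0.4] [-0.75  0.02  2.02  0.22  0.81 -2.2 ]
```

View pics/w20c.png

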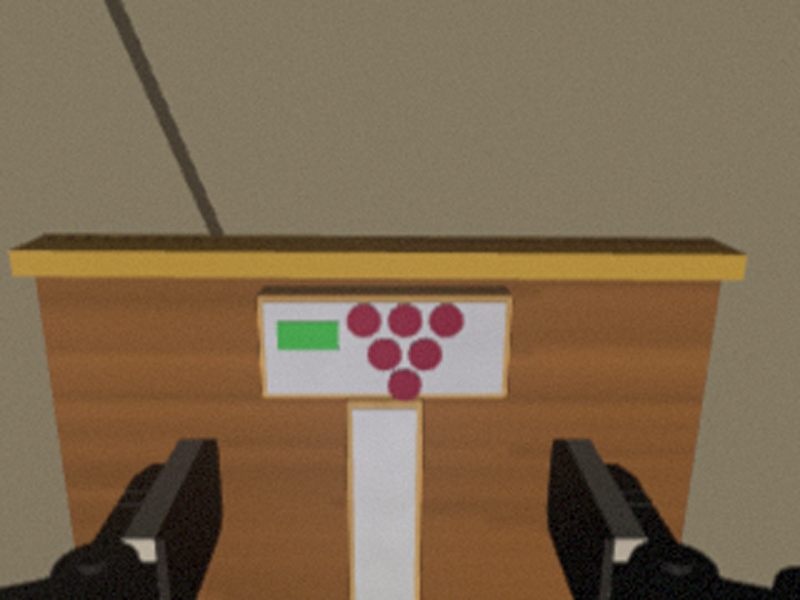

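View pics/side4c.png

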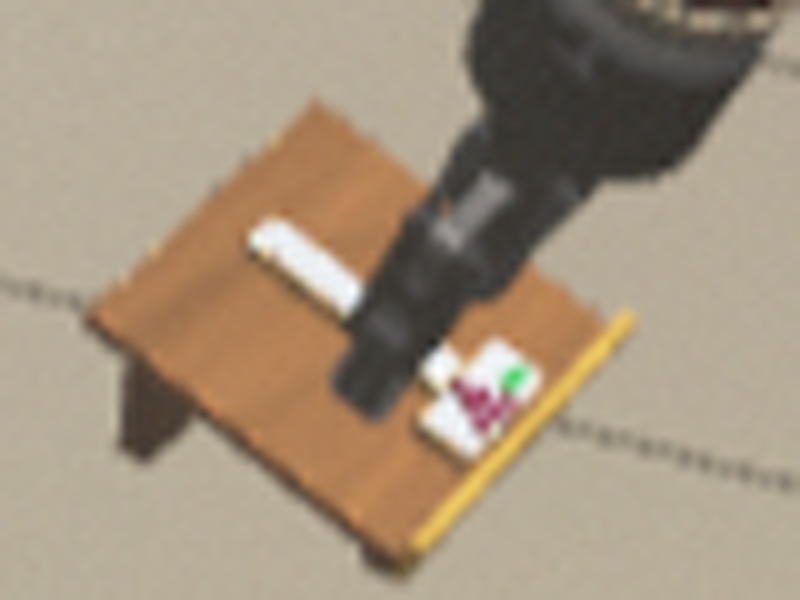

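Emit:
servo_tool(twist=[[0, 0, 0], [0, 0, 0], [0, 0, 0], [0, 0, 0], [0, 0, 0], [0, 0, 0], [0, 0, 0], [0, 0, 0]], xyz=[[0, 0, 0], [0, 0, 0], [0, 0, 0], [0, 0, 0], [0, 0, 0], [0, 0, 0], [-0.16, 0.04, -0.05], [-0.16, 0.04, -0.05]], fingers=[0, 0, 0, 0, 0, 0, 0, 0])

```text
time: 23.08
tool_pos: [0.5092, -0.3139, 0.0354]
tool_rot: [0.622, -0.522, 0.478, 0.336]
contact_force: [-0.1, -0.5, 2.5]
gripper_width: 0.158
```

Emit:
servo_tool(twist=[[0, 0, 0], [0, 0, 0], [0, 0, 0]], xyz=[[-0.05, 0.01, -0.015], [0, 0, 0], [0, 0, 0]], fingers=[0, 0, 0])

```text
time: 23.45
tool_pos: [0.509, -0.3139, 0.0354]
tool_rot: [0.622, -0.522, 0.478, 0.336]
contact_force: [3.3, -1.3, 0.4]
gripper_width: 0.158
```

```bash
python3 shot.py w21; python3 crop.py w21 200 150 160 120 w21c
```

```text
23.45 [ 0.509  -0.3139  0.0354] zang 1.3244 x [ 0.318 -0.081 -0.945] 0.15802335013417854 [ 3.3 -1.3  0.4] [-0.75  0.02  2.03  0.22  0.81 -2.21]
```

View pics/w21c.png

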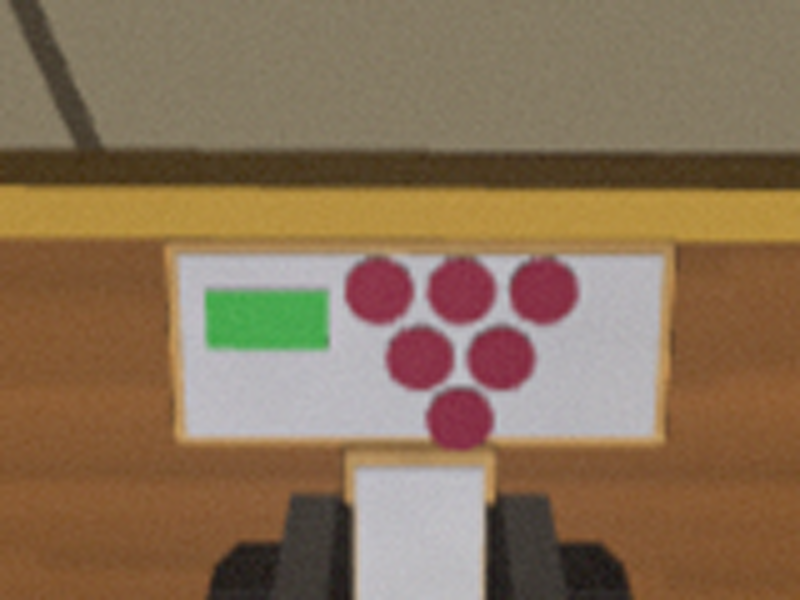

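Head is against the lip (force ~3.5 N in the up-slope direction). Release and withdraw.

Emit:
servo_tool(twist=[[0, 0, 0], [0, 0, 0], [0, 0, 0], [0, 0, 0], [0, 0, 0], [0, 0, 0]], xyz=[[0, 0, 0], [0, 0, 0], [0, 0, 0], [0, 0, 0], [0, 0, 0], [0, 0, 0]], fingers=[0.25, 0.35, 0.5, 0.6, 0.7, 0.7])

```text
time: 24.25
tool_pos: [0.5085, -0.3136, 0.0351]
tool_rot: [0.622, -0.521, 0.478, 0.336]
contact_force: [-0.1, 0.5, -0.6]
gripper_width: 0.701
```

Emit:
servo_tool(twist=[[0, 0, 0], [0, 0, 0], [0, 0, 0], [0, 0, 0], [0, 0, 0], [0, 0, 0], [0, 0, 0]], xyz=[[-0.3, 0.08, 0.95], [-0.6, 0.16, 1.9], [-0.9, 0.24, 2.85], [-1.2, 0.3, 3.8], [-0.6, 0.2, 2], [0, 0, 0], [0, 0, 0]], fingers=[0.7, 0.7, 0.7, 0.7, 0.7, 0.7, 0.7])

```text
time: 25.12
tool_pos: [0.4722, -0.3035, 0.1492]
tool_rot: [0.622, -0.521, 0.478, 0.337]
contact_force: [0.2, 0.4, -0.6]
gripper_width: 0.702
```

```bash
python3 shot.py w22; python3 crop.py w22 180 100 200 150 w22c; python3 - <<'E'
from h import *
for n in ("scene","side"): cv2.imwrite(f"pics/{n}5.png",vision.grab_frame(n)[:,:,::-1])
for n in ("scene","side"):
    for l in ["spare_center","bottle","cup"]:
        print(n,l,[(round(d['score'],2),[round(x) for x in d['extent']]) for d in vision.spot_in(n,l)][:3])
E
python3 crop.py side5 310 130 80 60 side5c
```

```text
25.125 [ 0.4722 -0.3035  0.1492] zang 1.3247 x [ 0.316 -0.079 -0.945] 0.7015960534891281 [ 0.2  0.4 -0.6] [-0.79 -0.23  2.05  0.2   1.05 -2.19]
scene spare_center [(0.74, [365, 278, 15, 28])]
scene bottle [(0.88, [290, 309, 33, 78])]
scene cup [(0.84, [153, 234, 33, 37]), (0.43, [186, 184, 32, 12])]
side spare_center [(0.66, [275, 319, 16, 26]), (0.21, [351, 165, 30, 24])]
side bottle [(0.91, [210, 242, 35, 77])]
side cup [(0.56, [286, 159, 18, 24])]
```

View pics/w22c.png

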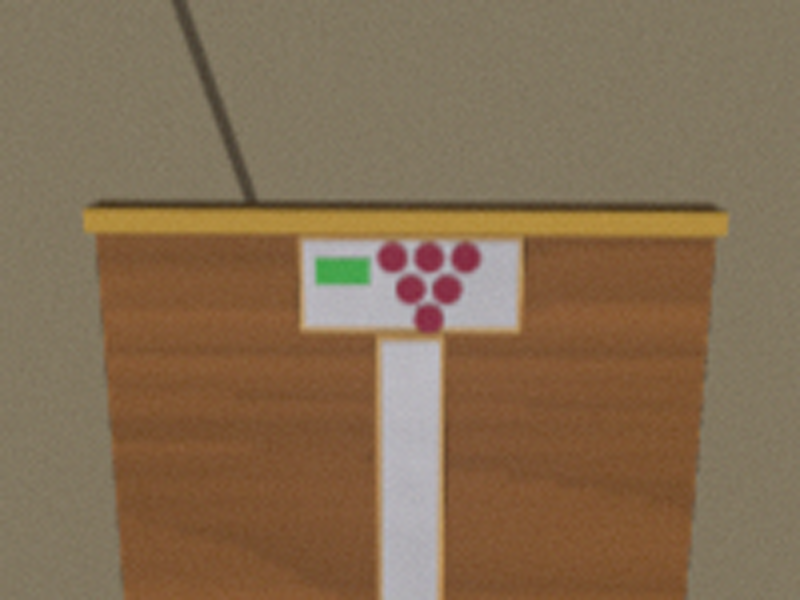

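View pics/side5.png

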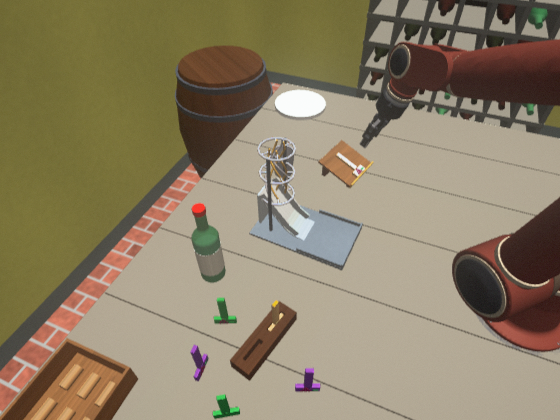

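View pics/side5c.png

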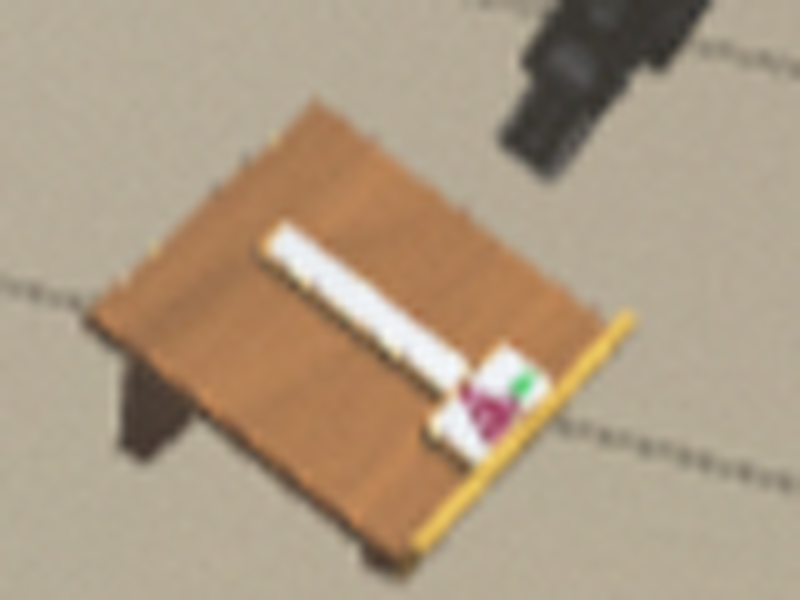

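The marker lies flat with its picture up and its head against the lip. It is about 1 mm off half-way, and the gripper is clear of everything. I am handing in.

```bash
python3 -c "
from plant import job; print(job.job_done())"
```

```text
the job is handed in; nothing more can be done
None
```

The job is done and handed in at about 25 s of the 58 s allowed; the hand-in gave no verdict.

- **Turner:** I lifted the white-faced marker out of the holder and lowered its head about 18 mm into the turner's mouth, picture side away from the tray. After release it fell through and came to rest in the tray picture side up.
- **Easel:** I gripped it by the stem and laid it on the board pointing down the slope. On first release it stayed about 4 mm short of the lip instead of sliding down. I regripped it, pushed it against the lip until I felt about 3.5 N, and let go again.

**Last checks:**
- The wrist picture shows the head's end at the lip and the marker square to it, within about 1–2 mm of half-way along the board.
- The wrist and side pictures show it flat with the picture side up, and the gripper was clear and open.
- In both fixed cameras the yellow marker, bottle and cup were found within about 2 pixels of where they started.

**Disagreement:** the fixed cameras and the wrist camera differed by up to 6 mm on the easel and about 2.5 mm on the turner's mouth. I went by the wrist camera. The force I felt at the lip and the final pictures fit that choice.

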